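# Pack the cup lids in the tin and put it in the cupboard

### The job

Put the porcelain cup lids away: pack every lid that is there, knob up, in the round tin in one flat layer, one in the middle and the rest close round it, none riding on another. Open the little cupboard (right leaf first, then draw the left leaf's bolt down and open that leaf too), slide the packed tin fully inside and shut both leaves again, left one first; the bolt may stay drawn. Leave the other things on the table where they are.

Things in the scene. Friction and masses are not known exactly. Their poses are not given: they have to be found in the camera images.
- lid1_c (a point): White porcelain cup lid, one of seven alike (some may be absent): a round disc 62 mm across, 6 mm thick at its rim (under-edge chamfered 3 to 4 mm) and 9.5 mm at its middle, with an upright knob 17 mm across rising from there to 32 mm above the underside; 60 g. The point lies on its axis half-way up, 16 mm above the underside; z runs up through the knob. Lies knob up on the table.
- lid2_c (a point): Another such lid, like lid1_c; the point lies 16 mm above its underside.
- lid3_c (a point): Another such lid, like lid1_c; the point lies 16 mm above its underside.
- lid4_c (a point): Another such lid, like lid1_c; the point lies 16 mm above its underside.
- lid5_c (a point): Another such lid, like lid1_c; the point lies 16 mm above its underside.
- lid6_c (a point): Another such lid, like lid1_c; the point lies 16 mm above its underside.
- lid7_c (a point): Another such lid, like lid1_c; the point lies 16 mm above its underside.
- tin_centre (a point): Open round steel tin, 200 mm across inside, 206 mm outside (208 at the rolled rim), 40 mm high, floor 3 mm thick, about 250 g, loose on the table in front of the cupboard; just wide enough for seven lids side by side. The point lies on its axis 20 mm above the table; z up.
- cupboard_front (a point): Low dark-wood two-door cupboard fixed on the table, 300 mm wide, 260 mm deep, 190 mm high, glass top, 270 mm wide inside and 245 mm from front plane to back board; no floor board, so the table runs on into it with no sill. The top rail's underside is at 175 mm. The point is the middle of its front plane at table height; its x points into the cupboard, y to the left leaf's side as you face it, z up.
- door_active (a joint): Right-hand leaf (as you face the cupboard), the active one: hinge angle in rad, 0 shut, grows as it swings out towards the front (anticlockwise seen from above), at most 1.95; stays where it is left (about 0.06 N m of friction). 134 mm wide, 14 mm thick, top edge 171 mm above the table, flush in the front between the side walls; its 44 mm wide cover strip stands 22 mm proud along the meeting line and laps over the edge of the left leaf, hiding the bolt.
- door_passive (a joint): Left-hand leaf, the passive one, like the other but without strip: hinge angle in rad, 0 shut, grows as it swings out to the front (clockwise seen from above), at most 1.95; held by its bolt and lapped by the right leaf's strip. Either leaf stands clear of the way in once it is opened past 1.6.
- bolt (a joint): Bolt in the edge of the left leaf, m: 0 is shot up into the top rail, 0.016 fully drawn down; above 0.013 the leaf is free. Drawn by pushing its thumb piece down against about 2 N; stays where it is left.
- bolt_thumb (a point): Centre of the top face of the bolt's brass thumb piece, 12 mm wide, 10 mm high, standing 17 mm out from the left leaf's face, 16 mm from the meeting line; 155 mm above the table when shot. Moves with bolt and leaf. Uncovered once the right leaf is open.
- active_handle (a point): Right leaf's pull: an upright round steel bar 12 mm across, 35 mm off the leaf's face, from 68 to 178 mm above the table, on 8 mm thick stand-offs at 100 and 138 mm height, so that its top end is free. The point is on the bar's axis at 165 mm height, 93 mm from the hinge along the leaf. Its x points from the bar towards the leaf, y level along the leaf.
- passive_handle (a point): Left leaf's pull, the same bar, 73 mm from its hinge along the leaf; the point is on its axis at 165 mm height; axes as on the other.
- active_hinge (a point): Hinge axis of the right leaf (upright), at 165 mm height.
- passive_hinge (a point): Hinge axis of the left leaf (upright), at 165 mm height.
- mic_silver: Bystander: silver wireless microphone lying down, 230 x 50 mm, 50 mm high; origin at its middle on the table, x towards its head.
- incense_pot: Bystander: round blue-glazed incense holder, 74 mm across, 48 mm high with stick ends to 72 mm, standing among the lids; origin under its centre.
Not all that is in view belongs to the job. What is shaped like the part that bears lid2_c but black is not meant. What is shaped like the part that bears lid4_c but black is not meant.

How it is judged (in metres and radians):
On the way, in this order (a step that is already met when the one before it is completed fails the run):
1. the right (active) leaf is open (value of joint door_active above 0.5 rad), for 0.2 s.
2. the left leaf's bolt is drawn (value of joint bolt above 0.013 m), for 0.2 s.
3. the left (passive) leaf is open (value of joint door_passive above 0.5 rad), for 0.2 s.
4. the tin with all the lids packed flat one of them within 25 mm of its middle, stands inside the cupboard (z of lid1_c in the frame of tin_centre between -0.006 and 0.005 m and horizontal distance between each of lid1_c, lid2_c, lid3_c, lid4_c, lid5_c, lid6_c, lid7_c and tin_centre below 0.072 m and angle between each of lid1_c, lid2_c, lid3_c, lid4_c, lid5_c, lid6_c, lid7_c's own z axis and vertical below 0.1 rad and z of lid2_c in the frame of tin_centre between -0.006 and 0.005 m and z of lid3_c in the frame of tin_centre between -0.006 and 0.005 m and z of lid4_c in the frame of tin_centre between -0.006 and 0.005 m and z of lid5_c in the frame of tin_centre between -0.006 and 0.005 m and z of lid6_c in the frame of tin_centre between -0.006 and 0.005 m and z of lid7_c in the frame of tin_centre between -0.006 and 0.005 m and angle between tin_centre's own z axis and vertical below 0.05 rad and horizontal distance between any of lid1_c, lid2_c, lid3_c, lid4_c, lid5_c, lid6_c, lid7_c and tin_centre below 0.025 m and x of tin_centre in the frame of cupboard_front between 0.117 and 0.15 m and y of tin_centre in the frame of cupboard_front between -0.036 and 0.036 m), for 0.2 s.
5. the left leaf is shut while the right one is still open (value of joint door_passive below 0.1 rad and value of joint door_active above 0.3 rad), for 0.1 s.
At the end, for the whole second after the job is handed in: Every lid lies flat on the tin's floor (within 5 mm, tilt under 0.1 rad, centre within 72 mm of the tin's axis); the tin stands in the cupboard, axis 117 to 150 mm behind the front plane and within 36 mm of the middle; both leaves shut to 0.08 rad; all at rest (z of lid1_c in the frame of tin_centre between -0.006 and 0.005 m and horizontal distance between each of lid1_c, lid2_c, lid3_c, lid4_c, lid5_c, lid6_c, lid7_c and tin_centre below 0.072 m and angle between each of lid1_c, lid2_c, lid3_c, lid4_c, lid5_c, lid6_c, lid7_c's own z axis and vertical below 0.1 rad and z of lid2_c in the frame of tin_centre between -0.006 and 0.005 m and z of lid3_c in the frame of tin_centre between -0.006 and 0.005 m and z of lid4_c in the frame of tin_centre between -0.006 and 0.005 m and z of lid5_c in the frame of tin_centre between -0.006 and 0.005 m and z of lid6_c in the frame of tin_centre between -0.006 and 0.005 m and z of lid7_c in the frame of tin_centre between -0.006 and 0.005 m and angle between tin_centre's own z axis and vertical below 0.05 rad and x of tin_centre in the frame of cupboard_front between 0.117 and 0.15 m and y of tin_centre in the frame of cupboard_front between -0.036 and 0.036 m and linear speed of tin below 0.02 m/s and linear speed of each of lid1, lid2, lid3, lid4, lid5, lid6, lid7 below 0.03 m/s and value of joint each of door_active, door_passive below 0.08 rad); the robot touches nothing.
It fails at once if a bystander is shoved more than 30 mm (distance of any of mic_silver, incense_pot from where it was at the start of the episode above 0.03 m).
Of lid1, lid2, lid3, lid4, lid5, lid6, lid7 only 5 to 7 are there at a start; the rules pass over those that are not, and their reading is None.
At some moment in a run one of lid1, lid2, lid3, lid4, lid5, lid6, lid7 may be knocked a few centimetres aside while the robot is not near it.
Once in a run the grip may slacken for a moment while it holds something.
It also fails if it takes over 210 s, if anything falls off the work surface, if the arm or the gripper's body presses on something with over 40 N, if the wrist force passes 120 N, or if a joint passes its speed limit or range.

### The arm

A 7-joint arm with a two-finger parallel gripper is mounted at the origin on the work surface. World frame = base frame: x ahead of the robot, y to its left, z up, the work surface at z = 0. Lengths are in m, angles in degrees, forces in N, time in s.
With the tool pointing down it reaches from about 0.425 to 0.875 m from the base axis. Payload 4.7 kg.
Tool frame: the origin (TCP) lies between the finger pads; the fingertips stand env.finger_overhang ahead of it and the grasp point (between the pads) lies 5 mm behind it (env.finger_overhang is the distance from the TCP to the fingertips, in m); z points along the fingers, y is the line along which they close (so a half turn about z gives the same grasp; the last joint's range is limited). The gripper opens to 87 mm and grips with 3 to 60 N. Pads are 19 mm wide; open, the fingers measure 117 mm over their backs; the gripper's body (75 mm by 190 mm) begins 51 mm behind the grasp point.
Start: joints at [-64.567, 18.392, -4.016, 83.108, 1.295, 78.541, -3.26], TCP at [0.271, 0.591, 0.237] pointing down, gripper open.
Joint ranges: [-163.93, 163.93], [-17.29, 119.83], [-79.2, 71.16], [3.27, 140.29], [-89.18, 269.18], [5.43, 117.66], [-154.24, 154.24]. Speed limits (degrees/s): [147.25, 147.25, 180, 180, 180, 180, 180].

### API

Orientations are given as [roll, pitch, yaw] about the fixed x, y, z axes, in that order (R = Rz(yaw) Ry(pitch) Rx(roll)).
In Python, from cell import telemetry, eyes, env, models gives the robot as it stands. The module is installed in compiled form; this text tells all that it offers.
- The arm moves only by the tool drive_tool, never from a script. Its arguments are lists of equal length, an entry for each row: "angular": the turn, a rotation vector about the tool's x, y, z in rad, a list of three; "delta_pos": the shift along the tool's x, y, z in cm, a list of three; "gripper": the finger opening in cm, from 0 to 8.7. A call has 1 to 20 rows; each row shifts and turns the commanded pose from where the row before left it, along the tool's axes as they then stand; what a row does not reach is not made up. A row lasts 1/10 s, in which the tool goes at most 50 mm and 8.59 degrees, less where a joint would pass 70% of its speed; a pose out of reach is approached as far as the arm can. A call with a gripper value outside its range is refused whole. The fingers move at their own pace and stop on an object; "squeeze" is the grip in N (left out, the last holds). Time passes only in rows, so rows that do not move let the fingers close. It gives the time, the measured TCP pose, the force, the opening and the grip force at its end, in the units of the state.
- telemetry.get_obs(): the state, without advancing time (a new reading comes with each control period).
- eyes.read_camera(name): name is "scene" or "side" or "wrist"; returns a dict with "pixels" (384x512x3 uint8, red, green, blue), "mtx" (3x3 intrinsics, pixels), "origin" and "orientation" of the camera in the world. Camera axes: x right, y down, z forward; pixel columns grow to the right and rows downward; lengths in m; the calibration is good to about 2 mm. A picture is of the moment at which its call begins. There is no depth.
- env.sign_off(): hands the job in; it is judged then, once.
Trained networks look in a picture, given as the dict that the camera call returned (one of the last four; its "shot" number tells which), for a name from the list of things; names that differ only in an ending like _2 or _b are one class to them, and where a whole thing is asked for, a point or a joint stands for the part that bears it (a point fixed in the world has none). Each returns a list of dicts, best first, with "p" (0 to 1); they miss things now and then, are a little off and sometimes report something else, mostly with a low value. They report only what shows in the picture. A call takes as long as a camera call. They do not tell look-alikes from the thing itself.
- models.search_frame(picture, target): "centre" ([column, row] in pixels, amid what is visible of it).
- models.cut_out(picture, target): "pixels" (384x512 bool, what is visible of it) and "centre" ([column, row] in pixels, amid what is visible of it).
The state is a dict: "time_s": time; "qpos": joint angles; "joint_velocities": joint speeds; "effort": joint torques, N m; "tool_pos": TCP position; "tool_rot": TCP orientation; "force": force on the tool from outside, world axes, zero at the start; "wrist_torque": the same for the moment, N m; "grip_width": finger opening in m; "grasp_force": force on a finger pad.
Only numpy, scipy, OpenCV 4.12 (cv2) and the standard library are available. Lean on these libraries where they do the work, as an engineer would, in place of code of your own. Each camera call takes 0.05 s, during which the arm holds its last target. There are 200 camera calls.

## Working session

There is one attempt and no reset: what is moved stays moved. The work goes in short steps, Python scripts to look and compute and a tool call to move; the robot and the scene stay as the last step left them, time stands still between calls to the robot, and variables do not carry over. Pictures are saved under pics/ and viewed, at most 14 in all, crops included, and the job is handed in when it is done.

Besides the shell and the picture viewer there is one more tool, called as name(argument=value, ...) on one line, values as JSON. drive_tool: Moves the arm, as the interface text tells. Its arguments: {"type":"object","properties":{"angular":{"type":"array","items":{"type":"array","items":{"type":"number"}}},"delta_pos":{"type":"array","items":{"type":"array","items":{"type":"number"}}},"gripper":{"type":"array","items":{"type":"number"}},"squeeze":{"type":"number"}},"required":["angular","delta_pos","gripper"]}

```bash
mkdir -p pics; ls; cat > h.py <<'E'
import numpy as np, cv2
from cell import telemetry, eyes, env, models
from scipy.spatial.transform import Rotation as R
def Rc(p):
    o=np.array(p["orientation"],float)
    if o.shape==(3,3): return o
    return R.from_euler('xyz',o,degrees=True).as_matrix()
def ray(p,uv,z):
    d=Rc(p)@np.linalg.inv(np.array(p["mtx"]))@np.array([uv[0],uv[1],1.])
    o=np.array(p["origin"]); return o+d*(z-o[2])/d[2]
def proj(p,X):
    c=Rc(p).T@(np.array(X,float)-np.array(p["origin"])); q=np.array(p["mtx"])@c; return q[:2]/q[2]
def save(p,n,crop=None,s=1):
    im=p["pixels"][:,:,::-1]
    if crop: im=im[crop[1]:crop[3],crop[0]:crop[2]]
    cv2.imwrite("pics/"+n,cv2.resize(im,None,fx=s,fy=s,interpolation=cv2.INTER_CUBIC))
def st():
    o=telemetry.get_obs()
    print({k:np.round(o[k],4).tolist() for k in ("time_s","qpos","tool_pos","tool_rot","force","grip_width","grasp_force")})
E
python3 - <<'E'
from h import *
st(); print(env.finger_overhang)
ims=[]
for n in ("scene","side"):
    p=eyes.read_camera(n); ims.append(p["pixels"])
    print(n,np.round(p["origin"],3),np.round(p["orientation"],3),np.round(p["mtx"],1).tolist())
    save(p,n+"0.png",s=1.56)
    for t,z in (("lid1_c",.016),("tin_centre",.02),("cupboard_front",0),("active_handle",.165),("passive_handle",.165),("active_hinge",.165),("passive_hinge",.165),("mic_silver",.025),("incense_pot",.024)):
        for r in models.search_frame(p,t): print(t,round(r["p"],2),np.round(r["centre"],1),np.round(ray(p,r["centre"],z)[:2],3))
E
```

```text
pics
{'time_s': 0.0, 'qpos': [-64.5645, 18.4398, -4.0143, 83.1747, 1.299, 78.5417, -3.2596], 'tool_pos': [0.2707, 0.5904, 0.2355], 'tool_rot': [-179.8893, 0.01, 155.3743], 'force': [0.1577, 0.1067, 0.332], 'grip_width': 0.0867, 'grasp_force': 0.0}
0.014
scene [ 1.673 -0.278  1.181] [-133.486   -0.705   81.809] [[416.2, 0.0, 250.6], [0.0, 416.2, 193.9], [0.0, 0.0, 1.0]]
lid1_c 0.56 [157.9 211.1] [ 0.509 -0.46 ]
tin_centre 0.7 [261.1 198.8] [ 0.498 -0.052]
tin_centre 0.58 [233.3 235.7] [ 0.676 -0.184]
cupboard_front 0.64 [351.  221.6] [0.648 0.276]
active_handle 0.44 [377.6 176.8] [0.585 0.369]
incense_pot 0.77 [231.5 232.9] [ 0.665 -0.19 ]
side [ 0.491 -1.01   1.06 ] [-1.35768e+02  7.80000e-02 -3.24700e+00] [[376.0, 0.0, 252.7], [0.0, 376.0, 191.7], [0.0, 0.0, 1.0]]
lid1_c 0.8 [237.6 309.1] [ 0.475 -0.479]
cupboard_front 0.66 [285.9 159. ] [0.702 0.208]
cupboard_front 0.61 [292.6 135.6] [0.752 0.369]
active_handle 0.58 [285.3 160.9] [0.665 0.008]
passive_handle 0.77 [257.8 142.4] [0.573 0.12 ]
passive_handle 0.62 [285.6 159.1] [0.668 0.018]
passive_handle 0.28 [275.6 275.5] [ 0.584 -0.462]
active_hinge 0.93 [286.4 157.7] [0.672 0.025]
passive_hinge 0.92 [257.1 143. ] [0.571 0.117]
passive_hinge 0.29 [295.9 225.7] [ 0.663 -0.292]
mic_silver 0.64 [286.2 158.4] [0.698 0.183]
mic_silver 0.6 [224.9 133. ] [0.442 0.374]
incense_pot 0.76 [292.6 225.5] [ 0.678 -0.178]
```

View pics/scene0.png

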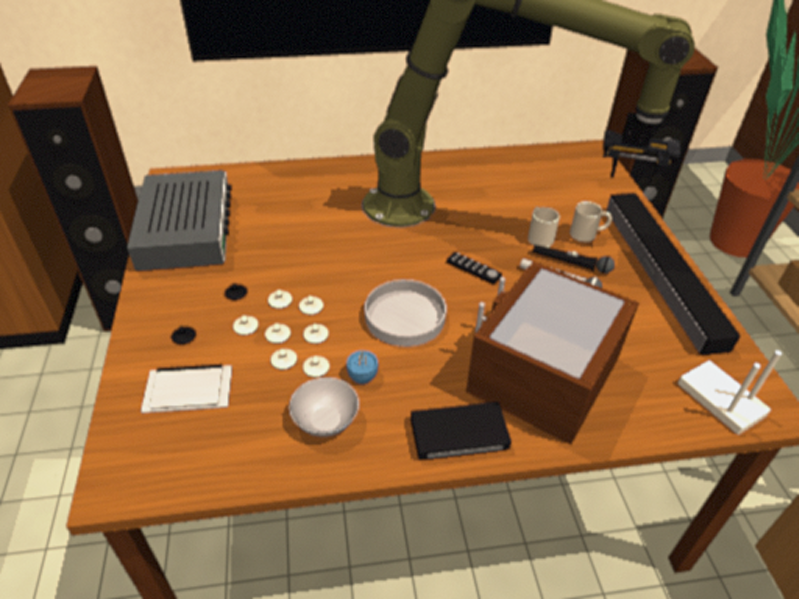

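View pics/side0.png

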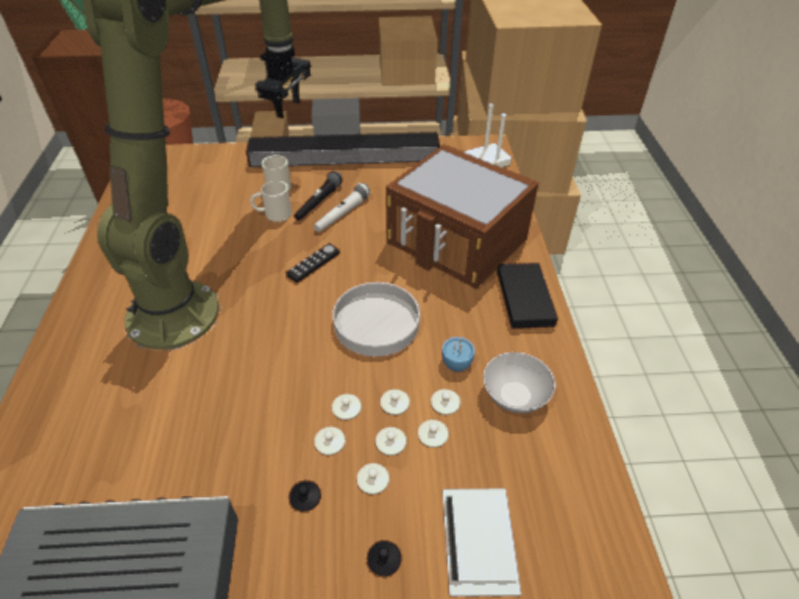

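Seen: seven white lids (side view, 800-px scale: (346,406),(395,401),(445,401),(330,440),(391,440),(433,433),(373,478)). The two black look-alikes at (305,495) and (384,557) are not meant. The tin is at (376,318), and the cupboard at (460,215) with its front facing the lower left.

```bash
cat >> h.py <<'E'
def cyl(r,z0,z1): 
    a=np.linspace(0,2*np.pi,48,endpoint=False); c=np.c_[r*np.cos(a),r*np.sin(a)]
    return np.r_[np.c_[c,np.full(48,z0)],np.c_[c,np.full(48,z1)]]
LID=[cyl(.031,.003,.006),cyl(.0085,.0095,.032)]; TIN=[np.r_[cyl(.103,0,.03),cyl(.104,.036,.04)]]
def sil(p,parts,x,y,z=0):
    m=np.zeros((384*4,512*4),np.uint8)
    for P in parts:
        q=np.array([proj(p,v+[x,y,z]) for v in P]); h=cv2.convexHull(((q+.5)*4*16).astype(np.int32))
        cv2.fillConvexPoly(m,h,1,shift=4)
    v,u=np.nonzero(m); return np.array([u.mean(),v.mean()])/4-.375,len(u)/16
def fit(p,parts,c,zc,z=0):
    xy=ray(p,c,zc)[:2]
    for _ in range(4):
        s,a=sil(p,parts,*xy,z); xy=xy+ray(p,c,zc)[:2]-ray(p,s,zc)[:2]
    return xy,a
def lids(p,zc=.01,z=0,amin=.6,roi=None):
    im=p["pixels"].astype(int); hsv=cv2.cvtColor(p["pixels"],cv2.COLOR_RGB2HSV)
    m=((hsv[:,:,1]<70)&(hsv[:,:,2]>150)).astype(np.uint8)
    n,l,s,c=cv2.connectedComponentsWithStats(m); out=[]
    for i in range(1,n):
        if s[i,4]<60 or s[i,4]>20000: continue
        w=ray(p,c[i],zc)[:2]
        if not(.3<w[0]<.9 and -.75<w[1]<0): continue
        xy,a=fit(p,LID,c[i],zc,z)
        if amin<s[i,4]/a<1.4: out.append((*xy,s[i,4]/a))
    return np.array(out)
E
python3 - <<'E'
from h import *
P={n:eyes.read_camera(n) for n in("scene","side")}
for n,p in P.items():
    print(n); print(np.round(lids(p),3))
    for t,parts,zc in (("tin_centre",TIN,.02),):
        for r in models.cut_out(p,t)[:2]:
            xy,a=fit(p,parts,r["centre"],zc); v,u=np.nonzero(r["pixels"]);xy2,_=fit(p,parts,[u.mean(),v.mean()],zc);print(t,r["p"],xy,xy2,r["pixels"].sum()/a)
a=P["scene"]["pixels"][165:275,295:415,::-1];b=P["side"]["pixels"][85:195,235:355,::-1]
cv2.imwrite("pics/cup.png",cv2.resize(np.hstack([a,b]),(792,363),interpolation=cv2.INTER_CUBIC))
E
```

```text
scene
[[ 0.396 -0.378  0.888]
 [ 0.43  -0.298  0.867]
 [ 0.482 -0.466  0.857]
 [ 0.521 -0.386  0.888]
 [ 0.534 -0.292  0.893]
 [ 0.608 -0.373  0.884]
 [ 0.642 -0.297  0.862]]
tin_centre 0.67 [ 0.4934431  -0.05447129] [ 0.49725168 -0.06022066] 1.000917462367053
side
[[ 0.531 -0.289  1.   ]
 [ 0.639 -0.295  1.   ]
 [ 0.427 -0.295  1.004]
 [ 0.605 -0.371  0.997]
 [ 0.393 -0.376  0.985]
 [ 0.517 -0.384  1.008]
 [ 0.478 -0.464  1.004]]
tin_centre 0.76 [ 0.50168208 -0.06156659] [ 0.49862214 -0.05546182] 0.9791932782650657
```

View pics/cup.png

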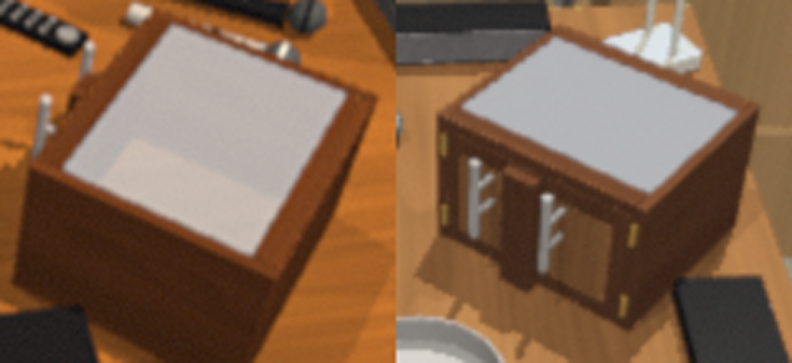

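```bash
python3 - <<'E'
from h import *
from scipy.optimize import least_squares
P={n:eyes.read_camera(n) for n in("scene","side")}
s=792/240; 
side=np.array([[438,112],[640,210],[757,106],[555,30]])/s+[235-120,85]
sc=np.array([[158,10],[32,163],[275,275],[375,97]])/s+[295,165]
L=np.array([[0,.15],[0,-.15],[.26,-.15],[.26,.15]])
def W(q,l,z): c,k=np.cos(q[2]),np.sin(q[2]); return [q[0]+c*l[0]-k*l[1],q[1]+k*l[0]+c*l[1],z]
def f(q,cams=("scene","side")):
    return np.concatenate([proj(P[n],W(q,l,.19))-m for n,M in(("scene",sc),("side",side)) if n in cams for l,m in zip(L,M)])
for cams in (("scene","side"),("scene",),("side",)):
    r=least_squares(f,[.62,.2,.9],kwargs=dict(cams=cams),loss='soft_l1'); print(np.round(r.x,4),np.degrees(r.x[2]),np.round(r.fun,1))
    q=r.x
    for nm,l in dict(act_h=[0,-.134],pas_h=[0,.134],act_handle=[-.035,-.041],pas_handle=[-.035,.061],thumb=[-.0085,.016],incentre=[.133,0]).items(): print(nm,np.round(W(q,l,0),3)[:2])
for t in("mic_silver","incense_pot"):
  for n in P:
    for r in models.search_frame(P[n],t)[:2]: print(t,n,r["p"],np.round(ray(P[n],r["centre"],.025),3))
p=eyes.read_camera("wrist"); print(np.round(p["origin"],3),p["orientation"],p["mtx"]); st()
E
```

```text
[0.6468 0.1419 0.8371] 47.960972019208356 [-1.1 -2.  -1.4 -0.6 -0.   0.4  1.5 -1.3 -1.4 -0.3  1.1 -0.   0.9 -0.8
  1.  -2.5]
act_h [0.746 0.052]
pas_h [0.547 0.232]
act_handle [0.654 0.088]
pas_handle [0.578 0.157]
thumb [0.629 0.146]
incentre [0.736 0.241]
[0.6496 0.1428 0.8329] 47.72110447346691 [-0.5 -1.5 -1.1 -0.1  0.3  1.2  2.2 -0.5]
act_h [0.749 0.053]
pas_h [0.55  0.233]
act_handle [0.656 0.089]
pas_handle [0.581 0.158]
thumb [0.632 0.147]
incentre [0.739 0.241]
[0.6434 0.1386 0.8366] 47.93117149008363 [-2.3  0.2  0.3  0.6  0.3 -0.2  0.4 -2.1]
act_h [0.743 0.049]
pas_h [0.544 0.228]
act_handle [0.65  0.085]
pas_handle [0.575 0.153]
thumb [0.626 0.143]
incentre [0.732 0.237]
mic_silver side 0.87 [0.442 0.368 0.025]
incense_pot scene 0.89 [ 0.654 -0.184  0.025]
incense_pot side 0.7 [ 0.682 -0.172  0.025]
[0.209 0.618 0.385] [1.65811475e+02 7.53680648e-02 6.53198717e+01] [[333.58299648   0.         253.19843309]
 [  0.         333.58299648 188.02875615]
 [  0.           0.           1.        ]]
{'time_s': 1.55, 'qpos': [-64.5655, 18.3923, -4.0173, 83.1071, 1.2935, 78.5419, -3.2595], 'tool_pos': [0.2709, 0.5909, 0.2366], 'tool_rot': [179.9963, 0.001, 155.3756], 'force': [0.7469, -1.3391, -0.1196], 'grip_width': 0.0871, 'grasp_force': 0.0}
```

drive_tool(angular=[[0,0,0.02],[0,0,0],[0,0,0],[0,0,0],[0,0,0],[0,0,0],[0,0,0],[0,0,0],[0,0,0],[0,0,0],[0,0,0],[0,0,0],[0,0,0],[0,0,0],[0,0,0],[0,0,0]], delta_pos=[[-3.48,-1.87,-0.4],[-3.48,-1.87,-0.4],[-3.48,-1.87,-0.4],[-3.48,-1.87,-0.4],[-3.48,-1.87,-0.4],[-3.48,-1.87,-0.4],[-3.48,-1.87,-0.4],[-3.48,-1.87,-0.4],[-3.48,-1.87,-0.4],[-3.48,-1.87,-0.4],[-3.48,-1.87,-0.4],[-3.48,-1.87,-0.4],[-3.48,-1.87,-0.4],[-3.48,-1.87,-0.4],[-3.48,-1.87,-0.4],[-3.48,-1.87,-0.4]], gripper=[8.7,8.7,8.7,8.7,8.7,8.7,8.7,8.7,8.7,8.7,8.7,8.7,8.7,8.7,8.7,8.7])

```text
time_s: 3.15
tool_pos: [0.6436, 0.0786, 0.3009]
tool_rot: [180.0, 0.0, 154.2]
force: [0.5, -0.5, 0.3]
grip_width: 0.0873
grasp_force: 0.0
```

drive_tool(angular=[[0,0,0.145],[0,0,0.145],[0,0,0.145],[0,0,0.145],[0,0,0.145],[0,0,0.145],[0,0,0.145],[0,0,0.145],[0,0,0.145],[0,0,0.145],[0,0,0.145],[0,0,0.145],[0,0,0.115]], delta_pos=[[0,0,0],[0,0,0],[0,0,0],[0,0,0],[0,0,0],[0,0,0],[0,0,0],[0,0,0],[0,0,0],[0,0,0],[0,0,0],[0,0,0],[0,0,0]], gripper=[8.7,8.7,8.7,8.7,8.7,8.7,8.7,8.7,8.7,8.7,8.7,8.7,8.7])

```text
time_s: 4.45
tool_pos: [0.6428, 0.08, 0.3006]
tool_rot: [-180.0, -0.0, 47.7]
force: [0.4, -0.4, 0.2]
grip_width: 0.0872
grasp_force: 0.0
```

```bash
cat >> h.py <<'E'
def plan(xyz,yaw=None):
    """tool-axis shift (cm) to xyz with current orientation; yaw turn about tool z in rad"""
    o=telemetry.get_obs(); M=R.from_euler('xyz',o["tool_rot"],degrees=True)
    d=M.inv().apply(np.array(xyz)-o["tool_pos"])*100
    s=f"shift cm {np.round(d,2)} |{np.linalg.norm(d):.1f}|"
    if yaw is not None:
        rv=(M.inv()*R.from_euler('xyz',[180,0,yaw],degrees=True)).as_rotvec(); M2=R.from_euler('xyz',[180,0,yaw],degrees=True)
        s+=f" turn {np.round(rv,3)}; shift in turned axes {np.round(M2.inv().apply(np.array(xyz)-o['tool_pos'])*100,2)}"
    print(s)
E
python3 - <<'E'
from h import *
st(); p=eyes.read_camera("wrist"); print(p["origin"],p["orientation"]); save(p,"w1.png",s=1.2)
for n,x,y in(("act",.654,.088),("pas",.578,.157)): print(n,proj(p,[x,y,.178]))
for t in("active_handle","passive_handle"): print([(r["p"],r["centre"]) for r in models.search_frame(p,t)])
E
```

```text
{'time_s': 4.45, 'qpos': [-35.2072, 18.617, 33.8742, 78.8552, -10.2854, 85.589, -44.2931], 'tool_pos': [0.6428, 0.08, 0.3006], 'tool_rot': [-179.9978, -0.0049, 47.6507], 'force': [0.3749, -0.4077, 0.2363], 'grip_width': 0.0872, 'grasp_force': 0.0}
[0.68552437 0.12866719 0.44877193] [ 1.65848192e+02 -9.70053595e-02 -4.24056908e+01]
act [257.6720313  168.05475003]
pas [133.15966177 168.45672346]
[(0.19, [154.3, 156.6])]
[(0.65, [148.4, 156.5])]
```

View pics/w1.png

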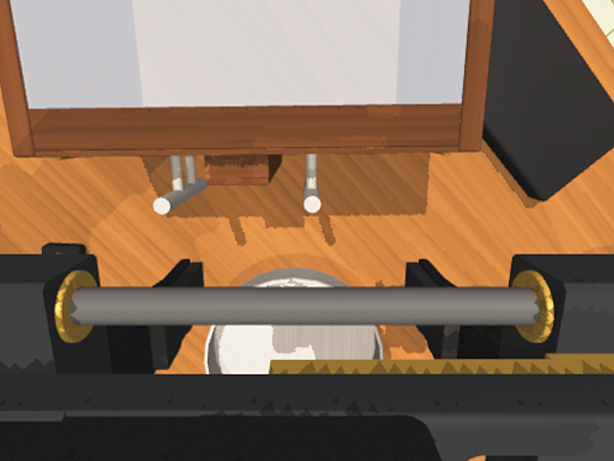

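The wrist view shows the passive bar top at (135,172) and the active one at (260,170), within 2 px of the prediction. The front edge of the cupboard top is level in the image.

```bash
python3 - <<'E'
from h import *
p=eyes.read_camera("wrist")
a=ray(p,(259.7,169.8),.178);b=ray(p,(134.7,171.5),.178);print(a,b,np.linalg.norm(a-b))
f=[ray(p,(u/1.2-.2,v/1.2-.2),.19) for u,v in((20,157),(480,150))];d=f[0]-f[1];print("edge yaw",np.degrees(np.arctan2(d[1],d[0]))-90,f)
d=b-a; yh=np.degrees(np.arctan2(d[1],d[0]))-90; print("handle yaw",yh)
y=np.radians(47.9); X=np.array([np.cos(y),np.sin(y)]);Y=np.array([-X[1],X[0]])
print("front",a[:2]+.035*X+.041*Y,b[:2]+.035*X-.061*Y)
plan([*a[:2],.159])
E
```

```text
[0.65418739 0.08589885 0.178     ] [0.57645956 0.1538986  0.178     ] 0.10327429442409657
edge yaw 48.898765472137256 [array([0.53738194, 0.23515695, 0.19      ]), array([0.75839217, 0.04234905, 0.19      ])]
handle yaw 48.819125803602134
front [0.64723131 0.1393555 ] [0.64518502 0.13897173]
shift cm [ 1.19  0.46 14.16] |14.2|
```

drive_tool(angular=[[0,0,0],[0,0,0],[0,0,0],[0,0,0],[0,0,0],[0,0,0],[0,0,0],[0,0,0],[0,0,0],[0,0,0],[0,0,0]], delta_pos=[[1.2,0.46,2.2],[0,0,4],[0,0,4],[0,0,4],[0,0,0],[0,0,0],[0,0,0],[0,0,0],[0,0,0],[0,0,0],[0,0,0]], gripper=[8.7,8.7,8.7,8.7,8.7,0.5,0.5,0.5,0.5,0.5,0.5], squeeze=15)

```text
time_s: 5.75
tool_pos: [0.6545, 0.0857, 0.1591]
tool_rot: [180.0, -0.0, 48.0]
force: [-0.6, 0.3, 0.3]
grip_width: 0.0468
grasp_force: 0.0
```

drive_tool(angular=[[0,0,0],[0,0,0],[0,0,0],[0,0,0],[0,0,0],[0,0,0],[0,0,0],[0,0,-0.14],[0,0,-0.14],[0,0,-0.14],[0,0,0]], delta_pos=[[0,0,0],[0,0,0],[0,0,0],[0,0,0],[0,0,0],[0,0,0],[0,0,0],[-1.26,0.58,0],[-1.26,0.58,0],[-1.26,0.58,0],[0,0,0]], gripper=[0.5,0.5,0.5,0.5,0.5,0.5,0.5,0.5,0.5,0.5,0.5])

```text
time_s: 6.85
tool_pos: [0.649, 0.0428, 0.1585]
tool_rot: [179.8, -0.0, 72.0]
force: [5.8, 0.1, -4.5]
grip_width: 0.0113
grasp_force: 15.0
```

```bash
cat >> h.py <<'E'
F=np.array([.646,.139]); YAW=np.radians(48.3); CX=np.array([np.cos(YAW),np.sin(YAW)]); CY=np.array([-CX[1],CX[0]])
def c2w(x,y): return F+x*CX+y*CY
def w2c(w): d=np.array(w)[:2]-F; return np.array([d@CX,d@CY])
def arc(side,th):
    """bar position in world for leaf angle th"""
    s=1 if side=='a' else -1; r=np.array([-.035,s*.093 if s==1 else -.073]); c,k=np.cos(s*th),np.sin(s*th)
    return c2w(*(np.array([0,-s*.134])+[c*r[0]-k*r[1],k*r[0]+c*r[1]]))
E
python3 - <<'E'
from h import *
st(); print(arc('a',0),arc('a',.42),arc('p',0)); 
E
```

```text
{'time_s': 6.85, 'qpos': [-28.6798, 22.4038, 28.908, 89.9427, -11.2574, 70.3556, -15.8145], 'tool_pos': [0.649, 0.0428, 0.1585], 'tool_rot': [179.795, -0.0492, 72.0306], 'force': [5.7748, 0.0582, -4.5009], 'grip_width': 0.0113, 'grasp_force': 15.0058}
[0.6533291  0.08559322] [0.64681659 0.04467981] [0.57717201 0.15344672]
```

drive_tool(angular=[[0,0,-0.14],[0,0,-0.14],[0,0,-0.14],[0,0,-0.14],[0,0,-0.14],[0,0,-0.14],[0,0,-0.14],[0,0,-0.14],[0,0,-0.14],[0,0,-0.1],[0,0,0]], delta_pos=[[-1.26,0.58,0],[-1.26,0.58,0],[-1.26,0.58,0],[-1.26,0.58,0],[-1.26,0.58,0],[-1.26,0.58,0],[-1.26,0.58,0],[-1.26,0.58,0],[-1.26,0.58,0],[-0.9,0.4,0],[0,0,0]], gripper=[0.5,0.5,0.5,0.5,0.5,0.5,0.5,0.5,0.5,0.5,0.5])

```text
time_s: 7.95
tool_pos: [0.7312, -0.0479, 0.1585]
tool_rot: [179.9, -0.0, 149.9]
force: [2.5, -0.1, 1.2]
grip_width: 0.0114
grasp_force: 15.0
```

```bash
python3 - <<'E'
from h import *
st(); print(arc('a',1.6),arc('a',1.68),arc('a',1.78)); print(c2w(-.0085,.016))
E
```

```text
{'time_s': 7.95, 'qpos': [-9.4749, 31.2175, 16.578, 75.6181, -8.8913, 74.3957, 67.1588], 'tool_pos': [0.7312, -0.0479, 0.1585], 'tool_rot': [179.9415, -0.0097, 149.943], 'force': [2.5357, -0.0937, 1.2116], 'grip_width': 0.0114, 'grasp_force': 14.9992}
[ 0.71303806 -0.04386516] [ 0.72063359 -0.04620351] [ 0.73035082 -0.04826095]
[0.62839933 0.14329726]
```

drive_tool(angular=[[0,0,0],[0,0,0],[0,0,0],[0,0,0],[0,0,0],[0,0,0],[0,0,-0.137],[0,0,-0.137],[0,0,-0.137],[0,0,-0.137],[0,0,-0.137],[0,0,-0.137],[0,0,-0.137],[0,0,-0.137],[0,0,-0.137],[0,0,-0.137]], delta_pos=[[0,0,0],[0,0,0],[0,0,0],[0,0,0],[0,0,-5],[0,0,-5],[0,0,0],[0,0,0],[0,0,0],[0,0,0],[0,0,0],[0,0,0],[0,0,0],[0,0,0],[0,0,0],[0,0,0]], gripper=[4,4,4,4,4,4,0,0,0,0,0,0,0,0,0,0])

```text
time_s: 9.55
tool_pos: [0.7302, -0.0482, 0.2586]
tool_rot: [180.0, -0.0, -131.3]
force: [-0.7, -0.3, -0.7]
grip_width: 0.0003
grasp_force: 0.0
```

```bash
python3 - <<'E'
from h import *
st(); plan([*c2w(-.012,.016),.26],228.3)
E
```

```text
{'time_s': 9.55, 'qpos': [-1.0838, 28.118, 4.2885, 67.4507, -2.025, 84.5109, 141.6186], 'tool_pos': [0.7302, -0.0482, 0.2586], 'tool_rot': [179.995, -0.009, -131.2757], 'force': [-0.6971, -0.2713, -0.6951], 'grip_width': 0.0003, 'grasp_force': 0.0}
shift cm [-7.32 20.29 -0.14] |21.6| turn [ 0.    -0.     0.007]; shift in turned axes [-7.17 20.34 -0.14]
```

drive_tool(angular=[[0,0,0.007],[0,0,0],[0,0,0],[0,0,0],[0,0,0],[0,0,0]], delta_pos=[[-1.45,4.06,0],[-1.43,4.07,0],[-1.43,4.07,0],[-1.43,4.07,0],[-1.43,4.07,0],[0,0,0]], gripper=[0,0,0,0,0,0])

```text
time_s: 10.15
tool_pos: [0.6233, 0.1502, 0.2592]
tool_rot: [179.7, 0.2, -131.3]
force: [-0.9, 0.6, 0.3]
grip_width: -0.0001
grasp_force: 0.0
```

```bash
python3 - <<'E'
from h import *
st(); p=eyes.read_camera("wrist"); save(p,"w2.png",s=1.2)
for n,z in(("bolt_thumb",.155),("passive_handle",.178)):
  print(n,proj(p,[*(c2w(-.0085,.016) if n[0]=='b' else arc('p',0)),z]),[(r["p"],r["centre"]) for r in models.search_frame(p,n)])
E
```

```text
{'time_s': 10.15, 'qpos': [-15.0754, 16.7126, -0.8458, 82.6647, -0.0679, 80.6196, 122.7987], 'tool_pos': [0.6233, 0.1502, 0.2592], 'tool_rot': [179.7418, 0.172, -131.3273], 'force': [-0.9015, 0.6174, 0.3147], 'grip_width': -0.0001, 'grasp_force': 0.0}
bolt_thumb [240.8585982  190.99850087] [(0.6, [241.3, 192.0])]
passive_handle [304.31673941 162.87686787] [(0.73, [292.3, 191.7])]
```

View pics/w2.png

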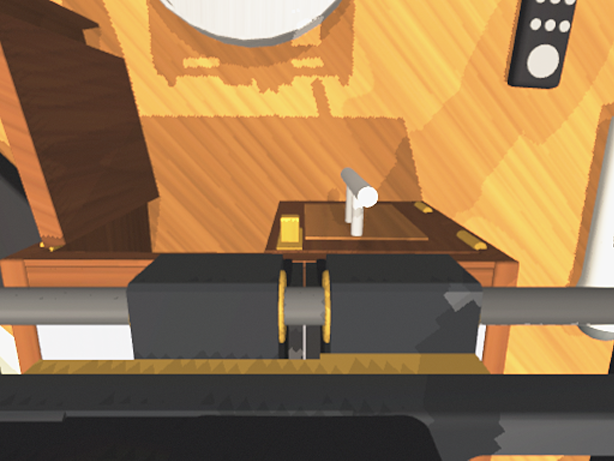

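```bash
python3 - <<'E'
from h import *
st(); plan([*c2w(-.012,.016),.18])
E
```

```text
{'time_s': 10.3, 'qpos': [-14.7255, 16.862, -0.3685, 82.5197, 0.1717, 80.5982, 122.9035], 'tool_pos': [0.627, 0.1403, 0.2588], 'tool_rot': [-179.9364, -0.0169, -131.9904], 'force': [-0.0162, -0.3193, -0.8879], 'grip_width': 0.0003, 'grasp_force': 0.0}
shift cm [0.04 0.1  7.88] |7.9|
```

drive_tool(angular=[[0,0,0],[0,0,0],[0,0,0],[0,0,0],[0,0,0],[0,0,0],[0,0,0],[0,0,0],[0,0,0],[0,0,0],[0,0,0]], delta_pos=[[0.04,0.1,3.9],[0,0,3.9],[0,0,0],[0,0,0.5],[0,0,0.5],[0,0,0.5],[0,0,0.5],[0,0,0.4],[0,0,0.4],[0,0,0],[0,0,0]], gripper=[0,0,0,0,0,0,0,0,0,0,0])

```text
time_s: 11.4
tool_pos: [0.6266, 0.1415, 0.1534]
tool_rot: [-179.9, 0.1, -132.0]
force: [1.1, -0.4, 4.6]
grip_width: 0.0002
grasp_force: 2.4
```

drive_tool(angular=[[0,0,0],[0,0,0],[0,0,0],[0,0,0],[0,0,0],[0,0,0],[0,0,0],[0,0,0],[0,0,0],[0,0,0],[0,0,0],[0,0,0],[0,0,0],[0,0,0],[0,0,0]], delta_pos=[[0,0,0],[0,0,-3.5],[0,0,-3.5],[0,0,-3],[1.2,2.23,0],[1.2,2.23,0],[0,0,0],[0,0,0],[0,0,0],[0,0,0],[0,0,0],[0,0,0],[0,0,0],[0,0,0],[0,0,0]], gripper=[0,0,0,5,5,5,5,5,5,5,5,5,5,5,5])

```text
time_s: 12.9
tool_pos: [0.5768, 0.1534, 0.2526]
tool_rot: [-180.0, 0.0, -132.0]
force: [-0.1, 0.3, -0.6]
grip_width: 0.0498
grasp_force: 0.0
```

```bash
python3 - <<'E'
from h import *
p=eyes.read_camera("wrist"); st(); plan([*arc('p',0),.159])
print(proj(p,[*c2w(-.0085,.016),.155]),proj(p,[*c2w(-.0085,.016),.139]),[(r["p"],r["centre"]) for r in models.search_frame(p,"bolt_thumb")])
print(proj(p,[*arc('p',0),.178]))
E
```

```text
{'time_s': 12.95, 'qpos': [-16.1817, 11.512, -1.4614, 89.7933, 0.2968, 78.6936, 120.3545], 'tool_pos': [0.5767, 0.1533, 0.2526], 'tool_rot': [-179.998, 0.0045, -131.9736], 'force': [-0.0843, 0.4166, -0.3214], 'grip_width': 0.0502, 'grasp_force': 0.0}
shift cm [-0.03 -0.02  9.36] |9.4|
[194.69001539 229.12276723] [198.00151723 222.13860954] [(0.59, [253.1, 211.7]), (0.43, [199.2, 217.6])]
[251.6861305  205.04114335]
```

drive_tool(angular=[[0,0,0],[0,0,0],[0,0,0],[0,0,0],[0,0,0],[0,0,0],[0,0,0],[0,0,0],[0,0,0],[0,0,0],[0,0,0],[0,0,0.14],[0,0,0.14],[0,0,0.14],[0,0,0]], delta_pos=[[0,0,3.1],[0,0,3.1],[0,0,3.1],[0,0,0],[0,0,0],[0,0,0],[0,0,0],[0,0,0],[0,0,0],[0,0,0],[0,0,0],[0.98,0.56,0],[0.98,0.56,0],[0.98,0.56,0],[0,0,0]], gripper=[5,5,5,5,0.5,0.5,0.5,0.5,0.5,0.5,0.5,0.5,0.5,0.5,0.5])

```text
time_s: 14.5
tool_pos: [0.5428, 0.1482, 0.1601]
tool_rot: [180.0, 0.0, -156.0]
force: [0.2, 2.1, 0.7]
grip_width: 0.0112
grasp_force: 15.0
```

```bash
python3 - <<'E'
from h import *
st(); print(arc('p',0.42),arc('p',1.68),arc('p',1.75))
E
```

```text
{'time_s': 14.5, 'qpos': [-18.5294, 10.7115, 0.6537, 101.5541, -0.185, 67.7079, 96.1817], 'tool_pos': [0.5428, 0.1482, 0.1601], 'tool_rot': [179.9535, 0.0324, -156.0013], 'force': [0.1804, 2.1033, 0.6715], 'grip_width': 0.0112, 'grasp_force': 15.0015}
[0.54400119 0.14720756] [0.46829854 0.205246  ] [0.46688737 0.21073326]
```

drive_tool(angular=[[0,0,0.14],[0,0,0.14],[0,0,0.14],[0,0,0.14],[0,0,0.14],[0,0,0.14],[0,0,0.14],[0,0,0.14],[0,0,0.14],[0,0,0.1],[0,0,0]], delta_pos=[[0.98,0.56,0],[0.98,0.56,0],[0.98,0.56,0],[0.98,0.56,0],[0.98,0.56,0],[0.98,0.56,0],[0.98,0.56,0],[0.98,0.56,0],[0.98,0.56,0],[0.7,0.39,0],[0,0,0]], gripper=[0.5,0.5,0.5,0.5,0.5,0.5,0.5,0.5,0.5,0.5,0.5])

```text
time_s: 15.6
tool_pos: [0.4666, 0.2151, 0.16]
tool_rot: [180.0, -0.0, 126.3]
force: [-1.8, 0.3, 4.6]
grip_width: 0.0116
grasp_force: 15.0
```

drive_tool(angular=[[0,0,0],[0,0,0],[0,0,0],[0,0,0],[0,0,0],[0,0,0],[0,0,0]], delta_pos=[[0,0,0],[0,0,0],[0,0,0],[0,0,0],[0,0,-4],[0,0,-4],[0,0,-4]], gripper=[4,4,4,4,4,4,4])

```text
time_s: 16.3
tool_pos: [0.4666, 0.213, 0.2807]
tool_rot: [-180.0, 0.0, 126.1]
force: [1.5, 0.8, -0.2]
grip_width: 0.0401
grasp_force: 0.0
```

```bash
python3 - <<'E'
from h import *
st()
P={n:eyes.read_camera(n) for n in("scene","side")}
for n,p in P.items():
    print(n); print(np.round(lids(p),4))
    for r in models.cut_out(p,"tin_centre")[:1]:
        v,u=np.nonzero(r["pixels"]);xy,a=fit(p,TIN,[u.mean(),v.mean()],.02);print(xy,r["pixels"].sum()/a)
save(P["side"],"side1.png",crop=(160,70,400,250),s=3)
E
```

```text
{'time_s': 16.3, 'qpos': [-28.3379, 0.7082, 0.8374, 98.479, -0.0015, 80.853, 8.5508], 'tool_pos': [0.4666, 0.213, 0.2807], 'tool_rot': [-179.959, 0.0028, 126.0512], 'force': [1.5063, 0.7874, -0.2198], 'grip_width': 0.0401, 'grasp_force': 0.0}
scene
[[ 0.3959 -0.378   0.8861]
 [ 0.4297 -0.2974  0.8603]
 [ 0.4805 -0.4655  0.8885]
 [ 0.5202 -0.3855  0.9132]
 [ 0.534  -0.2915  0.898 ]
 [ 0.6075 -0.3729  0.9002]
 [ 0.6416 -0.2967  0.8686]]
[ 0.47650275 -0.066841  ] 0.7437366277865968
side
[[ 0.5305 -0.2894  0.9997]
 [ 0.6388 -0.2951  1.0049]
 [ 0.4266 -0.2954  1.0041]
 [ 0.6044 -0.3707  1.0032]
 [ 0.3928 -0.3758  0.9887]
 [ 0.5171 -0.3836  1.0082]
 [ 0.4778 -0.4637  0.9992]]
[ 0.49924365 -0.05742248] 0.9617710829624557
```

View pics/side1.png

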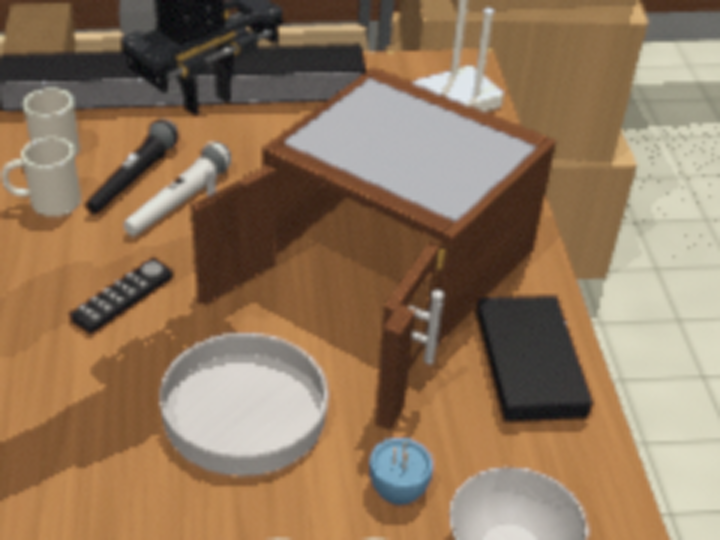

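Both leaves stand open: the left leaf's edge is at (235,240) and the right leaf's at (410,350). The tin at (244,400) is untouched. Next, plan a wrist look at the lids.

```bash
python3 - <<'E'
from h import *
o=telemetry.get_obs(); p=eyes.read_camera("wrist"); M=R.from_euler('xyz',o["tool_rot"],degrees=True)
rel=M.inv().apply(np.array(p["origin"])-o["tool_pos"]); Rr=M.inv().as_matrix()@Rc(p); print(rel,Rr.round(3).tolist())
L=[[.5305,-.2894],[.6388,-.2951],[.4266,-.2954],[.6044,-.3707],[.3928,-.3758],[.5171,-.3836],[.4778,-.4637],[.5,-.057]]
for T in ([.48,-.44,.42],[.45,-.42,.42],[.46,-.16,.42]):
    M2=R.from_euler('xyz',[180,0,60],degrees=True).as_matrix()
    q=dict(mtx=p["mtx"],origin=np.array(T)+M2@rel,orientation=M2@Rr)
    print(T,[proj(q,[*l,.01]).round().tolist() for l in L])
plan([.47,-.43,.42],60); plan([.46,-.16,.42],60)
E
```

```text
[ 0.0671199  -0.0016751  -0.14816778] [[-0.001, -0.969, -0.246], [1.0, -0.001, -0.001], [0.001, -0.246, 0.969]]
[0.48, -0.44, 0.42] [[234.0, 45.0], [297.0, 10.0], [180.0, 83.0], [301.0, 68.0], [190.0, 138.0], [257.0, 103.0], [260.0, 158.0], [132.0, -96.0]]
[0.45, -0.42, 0.42] [[257.0, 46.0], [321.0, 12.0], [203.0, 85.0], [323.0, 69.0], [211.0, 139.0], [279.0, 105.0], [282.0, 159.0], [157.0, -94.0]]
[0.46, -0.16, 0.42] [[327.0, 189.0], [386.0, 161.0], [276.0, 221.0], [386.0, 208.0], [282.0, 265.0], [344.0, 237.0], [344.0, 282.0], [244.0, 76.0]]
shift cm [-52.2  -37.58 -14.08] |65.8| turn [-1.000e-03  0.000e+00  1.153e+00]; shift in turned axes [-55.53  32.45 -14.11]
shift cm [-29.78 -22.5  -14.09] |39.9| turn [-1.000e-03  0.000e+00  1.153e+00]; shift in turned axes [-32.65  18.08 -14.11]
```

drive_tool(angular=[[0,0,0.144],[0,0,0.144],[0,0,0.144],[0,0,0.144],[0,0,0.144],[0,0,0.144],[0,0,0.144],[0,0,0.144],[0,0,0],[0,0,0],[0,0,0],[0,0,0],[0,0,0],[0,0,0],[0,0,0],[0,0,0],[0,0,0],[0,0,0],[0,0,0]], delta_pos=[[0,0,-1.76],[0,0,-1.76],[0,0,-1.76],[0,0,-1.76],[0,0,-1.76],[0,0,-1.76],[0,0,-1.76],[0,0,-1.76],[-4.08,2.26,0],[-4.08,2.26,0],[-4.08,2.26,0],[-4.08,2.26,0],[-4.08,2.26,0],[-4.08,2.26,0],[-4.08,2.26,0],[-4.08,2.26,0],[0,0,0],[0,0,0],[0,0,0]], gripper=[4,4,4,4,4,4,4,4,4,4,4,4,4,4,4,4,4,4,4])

```text
time_s: 18.45
tool_pos: [0.4605, -0.1581, 0.4191]
tool_rot: [-179.9, 0.0, 60.2]
force: [-0.1, 0.3, 0.4]
grip_width: 0.0399
grasp_force: 0.0
```

```bash
python3 - <<'E'
from h import *
st(); p=eyes.read_camera("wrist"); save(p,"w3.png",s=1.2)
for r in models.cut_out(p,"tin_centre")[:2]:
    v,u=np.nonzero(r["pixels"]);xy,a=fit(p,TIN,[u.mean(),v.mean()],.02);print(r["p"],u.min(),u.max(),v.min(),v.max(),xy,r["pixels"].sum()/a)
plan([.48,-.44,.42],60)
E
```

```text
{'time_s': 18.45, 'qpos': [-10.198, -4.0698, 24.4296, 87.2135, 1.6795, 96.6209, -15.4791], 'tool_pos': [0.4605, -0.1581, 0.4191], 'tool_rot': [-179.8705, 0.0221, 60.1538], 'force': [-0.0757, 0.2617, 0.4376], 'grip_width': 0.0399, 'grasp_force': 0.0}
0.77 176 312 3 147 [ 0.49800276 -0.06167666] 0.9851869695880706
shift cm [-23.53  15.69  -0.04] |28.3| turn [-0.001  0.     0.004]; shift in turned axes [-23.47  15.78  -0.03]
```

View pics/w3.png

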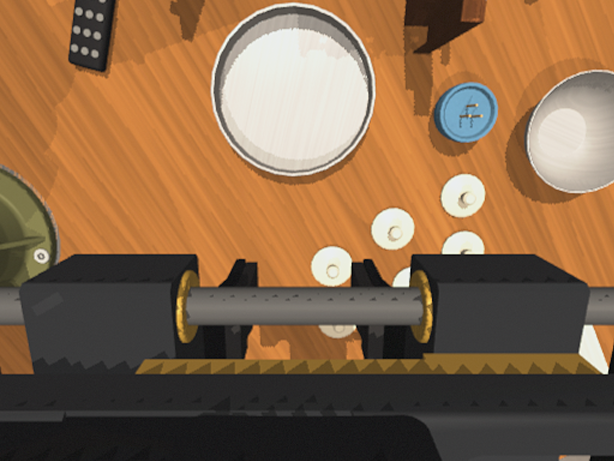

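The tin's rim spans (211–375, 2–177) and the knob-up lids are below right. Fitting the tin rim directly.

```bash
cat >> h.py <<'E'
def tinfit(p,mask,guess):
    """fit tin xy to mask outline (outer silhouette) by IoU-ish least squares on extents in several directions"""
    from scipy.optimize import least_squares
    v,u=np.nonzero(mask); pts=np.c_[u,v].astype(float); a=np.linspace(0,2*np.pi,24,endpoint=False); D=np.c_[np.cos(a),np.sin(a)]
    m=np.sort(pts@D.T,axis=0)[-8:].mean(0)+.3
    def f(q):
        pr=np.array([proj(p,w+[q[0],q[1],0]) for w in TIN[0]])
        return (pr@D.T).max(0)-m
    r=least_squares(f,guess,loss='soft_l1',f_scale=.7); return r.x,r.fun
E
python3 - <<'E'
from h import *
p=eyes.read_camera("wrist"); r=models.cut_out(p,"tin_centre")[0]
x,f=tinfit(p,r["pixels"],[.498,-.06]); print(x,f.round(1))
s=eyes.read_camera("side"); r=models.cut_out(s,"tin_centre")[0]
x,f=tinfit(s,r["pixels"],[.498,-.06]); print(x,f.round(1)); plan([.48,-.44,.42],60)
E
```

```text
[ 0.49813969 -0.06210286] [0.7 0.8 0.6 1.5 1.1 0.3 0.5 0.9 0.9 1.5 0.7 0.5 0.7 0.7 0.6 0.8 0.1 0.5
 1.4 0.5 0.3 0.3 0.9 0.5]
[ 0.4992841  -0.05475988] [ 0.4  0.5  0.4  0.4  0.3  0.3  0.3 -0.1  0.4  0.6  0.5  0.3  0.5  0.8
  0.9  0.8  0.6  0.2 -0.   0.3  0.6  0.9  0.9  0.8]
shift cm [-23.42  15.69   0.03] |28.2| turn [-0.    -0.     0.002]; shift in turned axes [-23.38  15.74   0.03]
```

drive_tool(angular=[[0,0,0],[0,0,0],[0,0,0],[0,0,0],[0,0,0],[0,0,0],[0,0,0],[0,0,0],[0,0,0]], delta_pos=[[-3.9,2.62,0],[-3.9,2.62,0],[-3.9,2.62,0],[-3.9,2.62,0],[-3.9,2.62,0],[-3.9,2.62,0],[0,0,0],[0,0,0],[0,0,0]], gripper=[4.5,4.5,4.5,4.5,4.5,4.5,4.5,4.5,4.5])

```text
time_s: 19.65
tool_pos: [0.4805, -0.4396, 0.4206]
tool_rot: [180.0, -0.1, 60.1]
force: [0.1, 1.1, 0.3]
grip_width: 0.0454
grasp_force: 0.0
```

```bash
python3 - <<'E'
from h import *
st(); p=eyes.read_camera("wrist"); a=lids(p,amin=.5); s=lids(eyes.read_camera("side")); c=lids(eyes.read_camera("scene"))
for l in a: 
    i=np.argmin(np.hypot(*(s[:,:2]-l[:2]).T)) if len(s) else None; j=np.argmin(np.hypot(*(c[:,:2]-l[:2]).T)) if len(c) else None
    print(l.round(4),"side",None if i is None else (s[i,:2]-l[:2]).round(4),"scene",None if j is None else (c[j,:2]-l[:2]).round(4))
E
```

```text
{'time_s': 19.65, 'qpos': [12.8586, 20.4885, 40.1519, 64.2495, -13.2953, 99.5582, 19.0685], 'tool_pos': [0.4805, -0.4396, 0.4206], 'tool_rot': [179.9817, -0.061, 60.1378], 'force': [0.0556, 1.1296, 0.2966], 'grip_width': 0.0454, 'grasp_force': 0.0}
[ 0.6382 -0.2973  0.9372] side [0.0006 0.0021] scene [0.0041 0.0005]
[ 0.5297 -0.2914  0.9629] side [0.0008 0.0021] scene [0.003  0.0001]
[ 0.6037 -0.3729  0.9655] side [0.0007 0.0021] scene [0.0036 0.0001]
[ 0.4258 -0.2976  0.964 ] side [0.0008 0.0022] scene [0.0033 0.0001]
[ 0.5162 -0.3856  0.9682] side [0.0009 0.002 ] scene [0.004  0.0001]
[ 0.3917 -0.3777  0.9635] side [0.0011 0.0019] scene [ 0.004  -0.0004]
[ 0.4772 -0.4657  0.9624] side [0.0006 0.002 ] scene [0.0037 0.0003]
```

```bash
python3 - <<'E'
from h import *
st(); plan([.5305,-.2904,.0265])
E
```

```text
{'time_s': 19.8, 'qpos': [12.7969, 20.3947, 40.1641, 64.2666, -13.2832, 99.5475, 19.0816], 'tool_pos': [0.4805, -0.4392, 0.4214], 'tool_rot': [179.9, -0.0756, 60.1955], 'force': [0.5859, -0.2694, 0.0048], 'grip_width': 0.0453, 'grasp_force': 0.0}
shift cm [15.34 -3.12 39.5 ] |42.5|
```

drive_tool(angular=[[0,0,0],[0,0,0],[0,0,0],[0,0,0],[0,0,0],[0,0,0],[0,0,0],[0,0,0],[0,0,0],[0,0,0],[0,0,0],[0,0,0],[0,0,0],[0,0,0],[0,0,0],[0,0,0],[0,0,0],[0,0,0],[0,0,0]], delta_pos=[[3.84,-0.78,2.5],[3.84,-0.78,2.5],[3.83,-0.78,2.5],[3.83,-0.78,2.5],[0,0,4.5],[0,0,4.5],[0,0,4.5],[0,0,4.5],[0,0,4.5],[0,0,4],[0,0,2],[0,0,1],[0,0,0],[0,0,0],[0,0,0],[0,0,0],[0,0,0],[0,0,0],[0,0,0]], gripper=[4.5,4.5,4.5,4.5,4.5,4.5,4.5,4.5,4.5,4.5,4.5,4.5,4.5,1,1,1,1,1,1], squeeze=20)

```text
time_s: 21.7
tool_pos: [0.5297, -0.2924, 0.0258]
tool_rot: [180.0, -0.0, 60.0]
force: [0.3, 0.4, 2.2]
grip_width: 0.0166
grasp_force: 2.0
```

```bash
python3 - <<'E'
from h import *
st(); plan([.460,-.158,.20])
E
```

```text
{'time_s': 21.7, 'qpos': [0.3229, 26.2346, 31.941, 103.0032, -16.5291, 55.3977, 9.1312], 'tool_pos': [0.5297, -0.2924, 0.0258], 'tool_rot': [179.9583, -0.0188, 60.0377], 'force': [0.3262, 0.3706, 2.202], 'grip_width': 0.0166, 'grasp_force': 2.0002}
shift cm [  8.17 -12.73 -17.43] |23.1|
```

drive_tool(angular=[[0,0,0],[0,0,0],[0,0,0],[0,0,0],[0,0,0],[0,0,0],[0,0,0],[0,0,0],[0,0,0],[0,0,0],[0,0,0],[0,0,0],[0,0,0],[0,0,0],[0,0,0],[0,0,0],[0,0,0],[0,0,0],[0,0,0],[0,0,0]], delta_pos=[[0,0,0],[0,0,-3.2],[0,0,-3.2],[3.77,-2.89,0],[3.77,-2.89,0],[3.77,-2.89,0],[3.77,-2.89,0],[3.77,-2.87,0],[0,0,0],[0,0,0],[0,0,2.5],[0,0,2.0],[0,0,1.5],[0,0,0],[0,0,0],[0,0,0],[0,0,0],[0,0,0],[0,0,-4],[0,0,-4]], gripper=[1,1,1,1,1,1,1,1,1,1,1,1,1,1,3.2,3.2,3.2,3.2,3.2,3.2])

```text
time_s: 23.7
tool_pos: [0.4973, -0.057, 0.1096]
tool_rot: [-179.9, 0.1, 60.0]
force: [1.3, -0.1, 0.4]
grip_width: 0.0318
grasp_force: 0.0
```

```bash
python3 - <<'E'
from h import *
st(); plan([.44,-.16,.30])
E
```

```text
{'time_s': 23.7, 'qpos': [-23.5646, 6.4849, 28.7349, 113.597, -3.5028, 60.9164, -23.2427], 'tool_pos': [0.4973, -0.057, 0.1096], 'tool_rot': [-179.8772, 0.1143, 60.0289], 'force': [1.2646, -0.0625, 0.4274], 'grip_width': 0.0318, 'grasp_force': 0.0}
shift cm [-11.82   0.14 -19.02] |22.4|
```

drive_tool(angular=[[0,0,0],[0,0,0],[0,0,0],[0,0,0],[0,0,0],[0,0,0],[0,0,0],[0,0,0]], delta_pos=[[-2.36,0,-3.8],[-2.36,0,-3.8],[-2.36,0,-3.8],[-2.36,0,-3.8],[-2.36,0,-3.8],[0,0,0],[0,0,0],[0,0,0]], gripper=[4.5,4.5,4.5,4.5,4.5,4.5,4.5,4.5])

```text
time_s: 24.5
tool_pos: [0.4392, -0.1581, 0.2982]
tool_rot: [-179.9, 0.0, 60.1]
force: [0.4, 0.5, -0.6]
grip_width: 0.0449
grasp_force: 0.0
```

```bash
cat >> h.py <<'E'
def tinmask(p,guess):
    hsv=cv2.cvtColor(p["pixels"],cv2.COLOR_RGB2HSV); m=((hsv[:,:,1]<85)&(hsv[:,:,2]>60)).astype(np.uint8)
    big=np.zeros_like(m); pr=np.array([proj(p,w*[1.08,1.08,1]+[*guess,0]) for w in TIN[0]]).astype(np.int32)
    cv2.fillConvexPoly(big,cv2.convexHull(pr),1); m&=big
    n,l,s,c=cv2.connectedComponentsWithStats(m); i=1+np.argmax(s[1:,4]); return l==i
E
python3 - <<'E'
from h import *
p=eyes.read_camera("wrist"); st()
for r in models.cut_out(p,"tin_centre")[:1]: print(r["p"],tinfit(p,r["pixels"],[.498,-.058]))
m=tinmask(p,[.498,-.058]); x,f=tinfit(p,m,[.498,-.058]); print("seg",x,f.round(1))
s=eyes.read_camera("side"); m2=tinmask(s,[.498,-.058]); x2,f=tinfit(s,m2,[.498,-.058]); print("side",x2,f.round(1))
im=p["pixels"].copy(); im[...,0][cv2.Canny(m.astype(np.uint8)*255,50,100)>0]=255
for w in TIN[0]+[*x,0]: cv2.circle(im,tuple(int(round(t)) for t in proj(p,w)),1,(0,0,255))
q=dict(p);q["pixels"]=im; save(q,"w4.png",s=1.5)
E
```

```text
{'time_s': 24.55, 'qpos': [-19.5267, -7.8173, 32.9043, 103.2679, 4.2752, 83.4745, -17.2313], 'tool_pos': [0.4391, -0.1579, 0.2978], 'tool_rot': [-179.8605, 0.0525, 60.1325], 'force': [0.0038, 0.4331, -0.7154], 'grip_width': 0.0448, 'grasp_force': 0.0}
0.59 (array([ 0.49660809, -0.06403934]), array([ 0.66162288,  1.39613461,  1.80063825,  3.09233262,  3.3711739 ,
        3.19885047,  3.02787166,  3.18744021,  2.71459086,  2.65694838,
        1.72062482,  1.43404682,  0.40724227,  0.17304378, -0.38061216,
        1.55516616,  9.3677052 , 22.56407448, 39.56886166, 22.46426627,
        9.17599403,  1.21437398, -0.85324031,  0.25188897]))
seg [ 0.49670767 -0.06313468] [ 1.   1.2  1.7  2.1  2.5  2.7  2.8  2.6  2.5  2.7  1.9  1.1  0.8 -0.
 -0.4  1.9 10.  23.3 40.5 23.4 10.   1.8 -0.7  0.1]
side [ 0.49942648 -0.05701109] [0.2 0.6 0.5 0.3 0.3 0.3 0.1 0.3 0.3 0.3 0.6 0.4 0.2 0.4 0.6 0.5 0.3 0.2
 0.6 0.6 0.6 0.5 0.3 0.3]
```

View pics/w4.png

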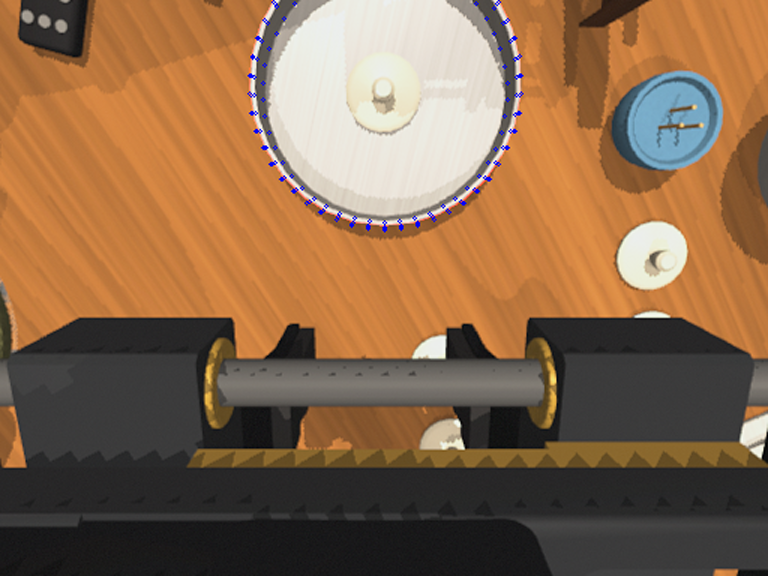

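```bash
python3 - <<'E'
from h import *
for n in("side","wrist","scene"):
    p=eyes.read_camera(n); hsv=cv2.cvtColor(p["pixels"],cv2.COLOR_RGB2HSV)
    f=lambda x,y,z:tuple(hsv[tuple(np.round(proj(p,[x,y,z])).astype(int)[::-1])].tolist())
    print(n,"lid",[f(.498+a,-.057+b,.009) for a,b in((.018,0),(-.018,0),(0,.018),(0,-.018))],"floor",[f(.498+a,-.057+b,.003) for a,b in((.06,0),(-.06,0),(0,.06),(0,-.06))])
    out=[(r["p"],fit(p,LID,[*map(float,r["centre"])],.013,.003)[0].round(4)) for r in models.cut_out(p,"lid1_c")]
    print([o for o in out if abs(o[1]-[.498,-.057]).max()<.08])
E
```

```text
side lid [(30, 20, 224), (32, 22, 224), (20, 32, 198), (50, 10, 230)] floor [(15, 13, 200), (18, 12, 215), (16, 14, 207), (16, 13, 217)]
[]
wrist lid [(33, 24, 238), (35, 18, 239), (38, 12, 239), (22, 44, 237)] floor [(17, 20, 232), (25, 13, 236), (23, 13, 236), (19, 15, 236)]
[]
scene lid [(11, 183, 121), (21, 61, 233), (21, 52, 244), (25, 40, 244)] floor [(10, 182, 66), (17, 30, 232), (16, 31, 228), (17, 31, 231)]
[]
```

```bash
cat >> h.py <<'E'
def intin(p,tin,thr=9):
    im=p["pixels"].astype(int); g=2*im[:,:,1]-im[:,:,0]-im[:,:,2]; m=(cv2.GaussianBlur(g.astype(np.float32),(3,3),0)>thr).astype(np.uint8)
    b=np.zeros_like(m); pr=np.array([proj(p,w) for w in cyl(.099,.003,.004)+[*tin,0]]).astype(np.int32); cv2.fillConvexPoly(b,cv2.convexHull(pr),1)
    m&=b; n,l,s,c=cv2.connectedComponentsWithStats(m); out=[]
    for i in range(1,n):
        if s[i,4]<60: continue
        xy,a=fit(p,LID,c[i],.013,.003); out.append((*xy,s[i,4]/a))
    return np.array(out)
E
python3 - <<'E'
from h import *
for n in("side","wrist"):
    p=eyes.read_camera(n); print(n,intin(p,[.4994,-.057] if n=="side" else [.4986,-.0591]).round(4), lids(p).round(4) if n=="side" else "")
    if n=="side": print(tinfit(p,tinmask(p,[.4994,-.057]),[.499,-.057])[0])
plan([.4262,-.2965,.0265])
E
```

```text
side [[ 0.4985 -0.0593  0.7498]] [[ 0.6389 -0.2949  0.9997]
 [ 0.4269 -0.295   0.9794]
 [ 0.6044 -0.3708  1.0076]
 [ 0.3925 -0.376   0.9531]
 [ 0.5172 -0.3835  1.0147]
 [ 0.4778 -0.4637  1.0068]]
[ 0.49936237 -0.0571045 ]
wrist [[ 0.4573 -0.001   0.1339]
 [ 0.47   -0.0246  0.0737]
 [ 0.4974 -0.0579  0.9935]] 
shift cm [-12.57   5.71  27.28] |30.6|
```

drive_tool(angular=[[0,0,0],[0,0,0],[0,0,0],[0,0,0],[0,0,0],[0,0,0],[0,0,0],[0,0,0],[0,0,0],[0,0,0],[0,0,0],[0,0,0],[0,0,0],[0,0,0],[0,0,0],[0,0,0],[0,0,0],[0,0,0],[0,0,0]], delta_pos=[[-3.16,1.44,3],[-3.16,1.44,3],[-3.15,1.43,3],[-3.15,1.43,3],[0,0,4],[0,0,4],[0,0,4],[0,0,2.3],[0,0,1],[0,0,0],[0,0,0],[0,0,0],[0,0,0],[0,0,0],[0,0,0],[0,0,0],[0,0,0],[0,0,-3.2],[0,0,-3.2]], gripper=[4.5,4.5,4.5,4.5,4.5,4.5,4.5,4.5,4.5,4.5,1,1,1,1,1,1,1,1,1])

```text
time_s: 26.95
tool_pos: [0.4249, -0.2967, 0.09]
tool_rot: [-179.8, 0.1, 60.0]
force: [0.2, 0.2, 0.8]
grip_width: 0.0162
grasp_force: 20.0
```

```bash
python3 - <<'E'
from h import *
st(); plan([.4321,-.0591,.0305])
E
```

```text
{'time_s': 26.95, 'qpos': [-9.0555, 12.1715, 45.3948, 112.7123, -9.9578, 59.2344, 10.8648], 'tool_pos': [0.4249, -0.2967, 0.09], 'tool_rot': [-179.8185, 0.0705, 60.0189], 'force': [0.1706, 0.1571, 0.756], 'grip_width': 0.0162, 'grasp_force': 19.9991}
shift cm [ 20.94 -11.23   5.96] |24.5|
```

drive_tool(angular=[[0,0,0],[0,0,0],[0,0,0],[0,0,0],[0,0,0],[0,0,0],[0,0,0],[0,0,0],[0,0,0],[0,0,0],[0,0,0],[0,0,0],[0,0,0],[0,0,0],[0,0,0],[0,0,0],[0,0,0],[0,0,0],[0,0,0]], delta_pos=[[4.19,-2.25,0],[4.19,-2.25,0],[4.19,-2.25,0],[4.19,-2.25,0],[4.18,-2.23,0],[0,0,0],[0,0,0],[0,0,0],[0,0,2.5],[0,0,2],[0,0,1],[0,0,0.5],[0,0,0],[0,0,0],[0,0,0],[0,0,0],[0,0,0],[0,0,-4],[0,0,-4]], gripper=[1,1,1,1,1,1,1,1,1,1,1,1,1,1,3.2,3.2,3.2,3.2,3.2])

```text
time_s: 28.85
tool_pos: [0.4323, -0.0598, 0.1105]
tool_rot: [-179.9, 0.1, 60.0]
force: [0.4, 0.8, 0.5]
grip_width: 0.0314
grasp_force: 0.0
```

```bash
cat >> h.py <<'E'
B=np.array([.0008,.0021])
def look():
    p=eyes.read_camera("side"); g=[.4994,-.057]; t,f=tinfit(p,tinmask(p,g),g)
    L=lids(p)[:,:2]; out=[l for l in L if np.hypot(*(l-t))>.1]
    print("tin",(t-B).round(4),"out",[(l-B).round(4).tolist() for l in out],"in(side,rel)",[(l[:2]-t).round(4).tolist()+[l[2].round(2)] for l in intin(p,t)])
E
python3 - <<'E'
from h import *
st(); look(); plan([.3917,-.3781,.0265])
E
```

```text
{'time_s': 28.85, 'qpos': [-30.5854, -2.9442, 34.486, 121.7479, 1.9958, 60.8606, -27.0921], 'tool_pos': [0.4323, -0.0598, 0.1105], 'tool_rot': [-179.8845, 0.1419, 60.0198], 'force': [0.4105, 0.8075, 0.5104], 'grip_width': 0.0314, 'grasp_force': 0.0}
tin [ 0.4988 -0.0594] out [[0.638, -0.2972], [0.6036, -0.3727], [0.3919, -0.3779], [0.5163, -0.3857], [0.477, -0.4657]] in(side,rel) [[-0.0349, -0.0008, np.float64(1.68)]]
shift cm [-29.86  11.9    9.01] |33.4|
```

```bash
python3 - <<'E'
from h import *
st(); plan([.3919,-.3779,.0265])
p=eyes.read_camera("wrist"); st()
E
```

```text
{'time_s': 28.9, 'qpos': [-30.5913, -3.3933, 34.4783, 121.228, 2.0884, 61.0911, -27.1779], 'tool_pos': [0.4372, -0.0601, 0.1173], 'tool_rot': [179.5964, -0.3011, 59.9768], 'force': [4.1563, -0.159, 3.7293], 'grip_width': 0.032, 'grasp_force': 0.0}
shift cm [-29.83  11.91   9.01] |33.4|
{'time_s': 28.95, 'qpos': [-30.5769, -3.246, 34.4906, 121.3734, 1.952, 60.7562, -27.0306], 'tool_pos': [0.4375, -0.0597, 0.1153], 'tool_rot': [179.5555, -0.3672, 60.0367], 'force': [0.6013, 0.2524, -0.3777], 'grip_width': 0.0321, 'grasp_force': 0.0}
```

drive_tool(angular=[[0,0,0],[0,0,0],[0,0,0],[0,0,0],[0,0,0],[0,0,0],[0,0,0],[0,0,0],[0,0,0],[0,0,0]], delta_pos=[[-4.26,1.7,0],[-4.26,1.7,0],[-4.26,1.7,0],[-4.26,1.7,0],[-4.26,1.7,0],[-4.26,1.7,0],[-4.26,1.7,0],[0,0,0],[0,0,0],[0,0,0]], gripper=[4.5,4.5,4.5,4.5,4.5,4.5,4.5,4.5,4.5,4.5])

```text
time_s: 29.95
tool_pos: [0.388, -0.3759, 0.1098]
tool_rot: [-179.9, -0.1, 60.1]
force: [-0.5, 0.9, 0.5]
grip_width: 0.0449
grasp_force: 0.0
```

```bash
python3 - <<'E'
from h import *
st(); look(); plan([.3919,-.3779,.0265],60)
E
```

```text
{'time_s': 29.95, 'qpos': [-4.9696, 15.3256, 52.7877, 108.9722, -13.7924, 62.3947, 23.4418], 'tool_pos': [0.388, -0.3759, 0.1098], 'tool_rot': [-179.9353, -0.067, 60.1204], 'force': [-0.4785, 0.8941, 0.5222], 'grip_width': 0.0449, 'grasp_force': 0.0}
tin [ 0.4971 -0.0593] out [[0.6379, -0.2973], [0.6037, -0.3727], [0.392, -0.3778], [0.5163, -0.3858], [0.477, -0.4657]] in(side,rel) [[0.0056, 0.002, np.float64(0.77)], [-0.0613, -0.0043, np.float64(0.62)]]
shift cm [-0.05  0.43  8.34] |8.4| turn [-0.001 -0.002  0.003]; shift in turned axes [-0.03  0.42  8.34]
```

drive_tool(angular=[[0,0,0],[0,0,0],[0,0,0],[0,0,0],[0,0,0],[0,0,0],[0,0,0],[0,0,0],[0,0,0],[0,0,0],[0,0,0],[0,0,0],[0,0,0],[0,0,0],[0,0,0],[0,0,0]], delta_pos=[[0,0.42,3],[0,0,3],[0,0,2],[0,0,0.34],[0,0,0],[0,0,0],[0,0,0],[0,0,0],[0,0,0],[0,0,0],[0,0,0],[0,0,0],[0,0,-3.2],[0,0,-3.2],[0,0,0],[0,0,0]], gripper=[4.5,4.5,4.5,4.5,4.5,1,1,1,1,1,1,1,1,1,1,1])

```text
time_s: 31.6
tool_pos: [0.3916, -0.3794, 0.0911]
tool_rot: [179.9, -0.0, 60.0]
force: [-0.6, 0.5, -1.4]
grip_width: 0.0161
grasp_force: 20.0
```

```bash
python3 - <<'E'
from h import *
st(); plan([.4975-.0333,-.0592-.0576,.0905],60)
E
```

```text
{'time_s': 31.6, 'qpos': [-3.8731, 17.6847, 52.2332, 109.3419, -16.0614, 60.5525, 25.1043], 'tool_pos': [0.3916, -0.3794, 0.0911], 'tool_rot': [179.9468, -0.0321, 60.0488], 'force': [-0.6094, 0.5406, -1.3821], 'grip_width': 0.0161, 'grasp_force': 19.9999}
shift cm [26.38 -6.82  0.07] |27.2| turn [ 0.001 -0.001  0.001]; shift in turned axes [26.37 -6.84  0.06]
```

drive_tool(angular=[[0,0,0],[0,0,0],[0,0,0],[0,0,0],[0,0,0],[0,0,0],[0,0,0],[0,0,0],[0,0,0],[0,0,0],[0,0,0],[0,0,0],[0,0,0],[0,0,0],[0,0,0],[0,0,0],[0,0,0],[0,0,0],[0,0,0],[0,0,0]], delta_pos=[[4.4,-1.14,0],[4.4,-1.14,0],[4.4,-1.14,0],[4.4,-1.14,0],[4.4,-1.14,0],[4.38,-1.12,0],[0,0,0],[0,0,0],[0,0,2.5],[0,0,2],[0,0,1],[0,0,0.5],[0,0,0],[0,0,0],[0,0,0],[0,0,0],[0,0,-4],[0,0,-2],[0,0,0],[0,0,0]], gripper=[1,1,1,1,1,1,1,1,1,1,1,1,1,3,3,3,3,3,3,3])

```text
time_s: 33.6
tool_pos: [0.4642, -0.1166, 0.0911]
tool_rot: [180.0, -0.1, 60.1]
force: [0.6, -0.1, -0.6]
grip_width: 0.0298
grasp_force: 0.0
```

```bash
python3 - <<'E'
from h import *
st(); look(); plan([.477,-.4657,.10],60)
E
```

```text
{'time_s': 33.6, 'qpos': [-33.1823, 5.5301, 46.502, 118.0331, -4.7937, 58.1911, -14.228], 'tool_pos': [0.4642, -0.1166, 0.0911], 'tool_rot': [179.9678, -0.0764, 60.0585], 'force': [0.5808, -0.1265, -0.5928], 'grip_width': 0.0298, 'grasp_force': 0.0}
tin [ 0.4991 -0.0596] out [[0.6381, -0.297], [0.6036, -0.3729], [0.5164, -0.3856], [0.477, -0.4658]] in(side,rel) [[-0.0383, -0.0205, np.float64(1.7)]]
shift cm [-29.58  18.6   -0.98] |35.0| turn [-0.001 -0.     0.001]; shift in turned axes [-29.56  18.62  -0.96]
```

drive_tool(angular=[[0,0,0],[0,0,0],[0,0,0],[0,0,0],[0,0,0],[0,0,0],[0,0,0],[0,0,0],[0,0,0],[0,0,0],[0,0,0],[0,0,0],[0,0,0],[0,0,0],[0,0,0],[0,0,0],[0,0,0],[0,0,0],[0,0,0],[0,0,0]], delta_pos=[[-3.7,2.33,0],[-3.7,2.33,0],[-3.7,2.33,0],[-3.7,2.33,0],[-3.7,2.33,0],[-3.7,2.33,0],[-3.7,2.33,0],[-3.7,2.33,0],[0,0,0],[0,0,2.5],[0,0,2],[0,0,1.5],[0,0,0.46],[0,0,0],[0,0,0],[0,0,0],[0,0,0],[0,0,0],[0,0,0],[0,0,0]], gripper=[4,4,4,4,4,4,4,4,4,4,4,4,4,4,1,1,1,1,1,1])

```text
time_s: 35.65
tool_pos: [0.4779, -0.4666, 0.0268]
tool_rot: [180.0, -0.0, 60.0]
force: [-1.1, 0.9, 2.6]
grip_width: 0.0164
grasp_force: 20.0
```

```bash
python3 - <<'E'
from h import *
st(); t=np.array([.4989,-.0594])
for a in(0,60,120,300): print(a,(t+.0665*np.array([np.cos(np.radians(a)),np.sin(np.radians(a))])).round(4))
plan([t[0]+.03325,t[1]-.0576,.0905],60)
E
```

```text
{'time_s': 35.65, 'qpos': [9.0596, 37.2258, 45.0124, 93.6567, -29.1776, 61.439, 32.5689], 'tool_pos': [0.4779, -0.4666, 0.0268], 'tool_rot': [179.956, -0.0079, 60.0405], 'force': [-1.0951, 0.8644, 2.555], 'grip_width': 0.0164, 'grasp_force': 20.0004}
0 [ 0.5654 -0.0594]
60 [ 0.5322 -0.0018]
120 [ 0.4656 -0.0018]
300 [ 0.5322 -0.117 ]
shift cm [ 33.   -12.76  -6.38] |35.9| turn [ 0.001 -0.     0.001]; shift in turned axes [ 32.99 -12.78  -6.37]
```

drive_tool(angular=[[0,0,0],[0,0,0],[0,0,0],[0,0,0],[0,0,0],[0,0,0],[0,0,0],[0,0,0],[0,0,0],[0,0,0],[0,0,0],[0,0,0],[0,0,0],[0,0,0],[0,0,0],[0,0,0],[0,0,0]], delta_pos=[[0,0,-3.2],[0,0,-3.2],[4.13,-1.6,0],[4.13,-1.6,0],[4.13,-1.6,0],[4.13,-1.6,0],[4.13,-1.6,0],[4.13,-1.6,0],[4.12,-1.6,0],[4.1,-1.58,0],[0,0,0],[0,0,0],[0,0,2.5],[0,0,2],[0,0,1],[0,0,0.5],[0,0,0]], gripper=[1,1,1,1,1,1,1,1,1,1,1,1,1,1,1,1,1])

```text
time_s: 37.35
tool_pos: [0.5316, -0.1182, 0.0305]
tool_rot: [180.0, 0.0, 59.9]
force: [-0.6, -0.2, -0.1]
grip_width: 0.0163
grasp_force: 20.0
```

drive_tool(angular=[[0,0,0],[0,0,0],[0,0,0],[0,0,0],[0,0,0],[0,0,0],[0,0,0]], delta_pos=[[0,0,0],[0,0,0],[0,0,0],[0,0,-4],[0,0,-2],[0,0,0],[0,0,0]], gripper=[3,3,3,3,3,3,3])

```text
time_s: 38.05
tool_pos: [0.532, -0.1164, 0.0907]
tool_rot: [180.0, -0.1, 60.1]
force: [-0.6, -0.6, -1.2]
grip_width: 0.0301
grasp_force: 0.0
```

```bash
python3 - <<'E'
from h import *
st(); look(); plan([.5164,-.3857,.0265],60)
E
```

```text
{'time_s': 38.05, 'qpos': [-33.3513, 16.793, 49.3156, 109.4018, -14.6822, 60.2401, -7.8153], 'tool_pos': [0.532, -0.1164, 0.0907], 'tool_rot': [179.9629, -0.0675, 60.0606], 'force': [-0.6417, -0.5984, -1.2484], 'grip_width': 0.0301, 'grasp_force': 0.0}
tin [ 0.5006 -0.0592] out [[0.638, -0.2972], [0.6036, -0.3729], [0.5361, -0.4037]] in(side,rel) [[-0.022, -0.0204, np.float64(2.76)]]
shift cm [-24.09  12.15   6.33] |27.7| turn [-0.001 -0.     0.001]; shift in turned axes [-24.08  12.17   6.34]
```

drive_tool(angular=[[0,0,0],[0,0,0],[0,0,0],[0,0,0],[0,0,0],[0,0,0],[0,0,0],[0,0,0],[0,0,0],[0,0,0],[0,0,0],[0,0,0],[0,0,0],[0,0,0],[0,0,0],[0,0,0],[0,0,0],[0,0,0],[0,0,0]], delta_pos=[[-4.11,2.46,0],[-4.11,2.46,0],[-4.11,2.46,0],[-4.11,2.46,0],[-4.11,2.47,0],[-4.11,2.47,0],[0,0,0],[0,0,0],[0,0,2.5],[0,0,2],[0,0,1.5],[0,0,0.35],[0,0,0],[0,0,0],[0,0,0],[0,0,0],[0,0,0],[0,0,0],[0,0,0]], gripper=[4,4,4,4,4,4,4,4,4,4,4,4,4,1,1,1,1,1,1])

```text
time_s: 40.0
tool_pos: [0.5369, -0.4044, 0.0275]
tool_rot: [180.0, -0.0, 60.0]
force: [-0.3, 0.7, 3.2]
grip_width: 0.0162
grasp_force: 20.0
```

```bash
python3 - <<'E'
from h import *
st(); look(); plan([.5654,-.0594,.0905],60)
E
```

```text
{'time_s': 40.0, 'qpos': [1.9231, 37.6812, 45.0768, 92.9615, -29.4381, 61.799, 25.2975], 'tool_pos': [0.5369, -0.4044, 0.0275], 'tool_rot': [179.9509, -0.0124, 60.0301], 'force': [-0.3417, 0.6824, 3.2237], 'grip_width': 0.0162, 'grasp_force': 20.0007}
tin [ 0.5018 -0.0566] out [[0.6383, -0.2968]] in(side,rel) [[0.01, 0.0084, np.float64(7.14)]]
shift cm [ 31.32 -14.76  -6.31] |35.2| turn [ 0.001 -0.     0.001]; shift in turned axes [ 31.31 -14.78  -6.31]
```

drive_tool(angular=[[0,0,0],[0,0,0],[0,0,0],[0,0,0],[0,0,0],[0,0,0],[0,0,0],[0,0,0],[0,0,0],[0,0,0],[0,0,0],[0,0,0],[0,0,0],[0,0,0],[0,0,0],[0,0,0],[0,0,0]], delta_pos=[[0,0,-3.2],[0,0,-3.1],[3.91,-1.85,0],[3.91,-1.85,0],[3.91,-1.85,0],[3.91,-1.85,0],[3.91,-1.85,0],[3.91,-1.85,0],[3.91,-1.85,0],[3.91,-1.83,0],[0,0,0],[0,0,0],[0,0,2.5],[0,0,2],[0,0,1],[0,0,0.5],[0,0,0]], gripper=[1,1,1,1,1,1,1,1,1,1,1,1,1,1,1,1,1])

```text
time_s: 41.75
tool_pos: [0.5648, -0.0611, 0.0304]
tool_rot: [180.0, 0.0, 59.9]
force: [0.7, 0.2, -1.3]
grip_width: 0.0161
grasp_force: 20.0
```

drive_tool(angular=[[0,0,0],[0,0,0],[0,0,0],[0,0,0],[0,0,0],[0,0,0],[0,0,0],[0,0,0],[0,0,0],[0,0,0],[0,0,0],[0,0,0]], delta_pos=[[0,0,0],[0,0,0],[0,0,0],[0,0,-4],[0,0,-2],[-3.8,1,-4.5],[-3.8,1,-4.5],[-3.8,1,-4.5],[-3.8,1,-4.5],[-3.8,1,-4.5],[0,0,0],[0,0,0]], gripper=[3,3,3,3,3,3,3,3,3,3,3,3])

```text
time_s: 42.95
tool_pos: [0.5217, -0.219, 0.2791]
tool_rot: [179.9, -0.1, 59.9]
force: [0.0, 0.6, -0.2]
grip_width: 0.03
grasp_force: 0.0
```

```bash
python3 - <<'E'
from h import *
st(); look(); p=eyes.read_camera("wrist"); save(p,"w5.png",s=1.4)
print(tinfit(p,tinmask(p,[.499,-.0594]),[.499,-.0594])[0]); plan([.6036,-.3729,.10],60); plan([.638,-.297,.10],60)
E
```

```text
{'time_s': 42.95, 'qpos': [-30.4438, 9.8985, 57.3839, 93.479, -8.52, 81.1312, -2.2353], 'tool_pos': [0.5217, -0.219, 0.2791], 'tool_rot': [179.8932, -0.0988, 59.9096], 'force': [0.0126, 0.6052, -0.1541], 'grip_width': 0.03, 'grasp_force': 0.0}
tin [ 0.4987 -0.0591] out [[0.638, -0.2972], [0.6036, -0.3728]] in(side,rel) [[-0.0011, -0.0149, np.float64(3.88)]]
[ 0.49600517 -0.06564243]
shift cm [-9.49 14.93 17.67] |25.0| turn [-0.002 -0.     0.002]; shift in turned axes [-9.45 14.92 17.7 ]
shift cm [-1.2  14.14 17.67] |22.7| turn [-0.002 -0.     0.002]; shift in turned axes [-1.16 14.11 17.7 ]
```

View pics/w5.png

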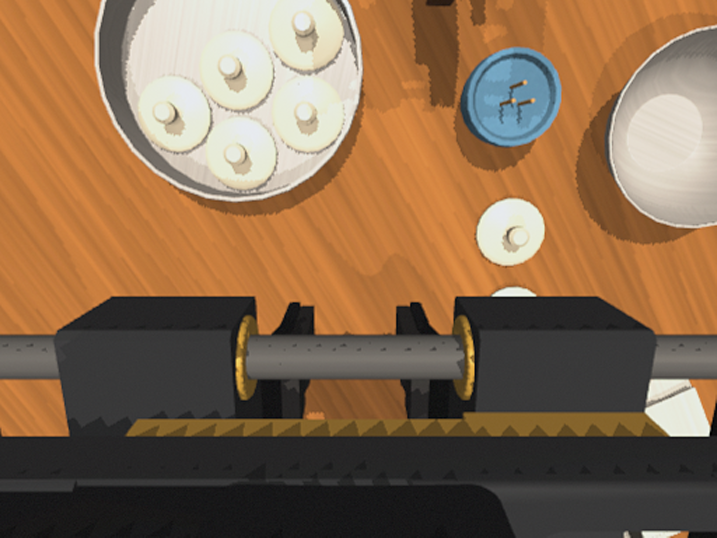

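The tin holds five lids, flat and not overlapping, and the pot is undisturbed. Picking the lid at (510,232).

drive_tool(angular=[[0,0,0],[0,0,0],[0,0,0],[0,0,0],[0,0,0],[0,0,0],[0,0,0],[0,0,0],[0,0,0],[0,0,0],[0,0,0],[0,0,0],[0,0,0],[0,0,0],[0,0,0],[0,0,0]], delta_pos=[[-0.3,3.53,3],[-0.3,3.53,3],[-0.3,3.53,3],[-0.3,3.53,3],[0,0,4],[0,0,4],[0,0,3],[0,0,1.5],[0,0,0.55],[0,0,0],[0,0,0],[0,0,0],[0,0,0],[0,0,0],[0,0,0],[0,0,0]], gripper=[4,4,4,4,4,4,4,4,4,4,1,1,1,1,1,1])

```text
time_s: 44.65
tool_pos: [0.6384, -0.2991, 0.0286]
tool_rot: [179.9, -0.0, 60.0]
force: [-0.5, 0.4, 6.0]
grip_width: 0.0163
grasp_force: 20.0
```

```bash
python3 - <<'E'
from h import *
st(); plan([.5321,-.0017,.0905],60)
E
```

```text
{'time_s': 44.65, 'qpos': [-9.0564, 41.9567, 46.6359, 87.5781, -32.571, 64.6542, 14.4581], 'tool_pos': [0.6384, -0.2991, 0.0286], 'tool_rot': [179.9359, -0.0318, 60.04], 'force': [-0.4536, 0.4167, 5.958], 'grip_width': 0.0163, 'grasp_force': 20.0015}
shift cm [ 20.46 -24.06  -6.2 ] |32.2| turn [ 0.001 -0.001  0.001]; shift in turned axes [ 20.44 -24.08  -6.19]
```

drive_tool(angular=[[0,0,0],[0,0,0],[0,0,0],[0,0,0],[0,0,0],[0,0,0],[0,0,0],[0,0,0],[0,0,0],[0,0,0],[0,0,0],[0,0,0],[0,0,0],[0,0,0],[0,0,0],[0,0,0]], delta_pos=[[0,0,-3.2],[0,0,-3.0],[2.93,-3.44,0],[2.92,-3.44,0],[2.92,-3.44,0],[2.92,-3.44,0],[2.92,-3.44,0],[2.92,-3.44,0],[2.92,-3.43,0],[0,0,0],[0,0,0],[0,0,2.5],[0,0,2],[0,0,0.8],[0,0,0.4],[0,0,0]], gripper=[1,1,1,1,1,1,1,1,1,1,1,1,1,1,1,1])

```text
time_s: 46.25
tool_pos: [0.5325, -0.004, 0.0376]
tool_rot: [-179.8, -0.1, 59.8]
force: [-16.3, 0.9, 45.5]
grip_width: 0.016
grasp_force: 37.0
```

drive_tool(angular=[[0,0,0],[0,0,0],[0,0,0],[0,0,0],[0,0,0],[0,0,0],[0,0,0],[0,0,0],[0,0,0]], delta_pos=[[0,0,0],[0,0,0],[0,0,0],[0,0,-4],[0,0,-2],[0,0,0],[0,0,0],[0,0,0],[0,0,0]], gripper=[3,3,3,3,3,3,3,3,3])

```text
time_s: 47.15
tool_pos: [0.5307, -0.002, 0.0915]
tool_rot: [-179.9, 0.1, 60.0]
force: [0.6, -0.1, -0.8]
grip_width: 0.0301
grasp_force: 0.0
```

```bash
python3 - <<'E'
from h import *
st(); look(); plan([.6036,-.3728,.0905],60)
E
```

```text
{'time_s': 47.15, 'qpos': [-51.9883, 16.6588, 56.3514, 111.2318, -15.8585, 60.4352, -18.7723], 'tool_pos': [0.5307, -0.002, 0.0915], 'tool_rot': [-179.9234, 0.1019, 60.0001], 'force': [0.6178, -0.0842, -0.7549], 'grip_width': 0.0301, 'grasp_force': 0.0}
tin [ 0.4985 -0.0592] out [[0.6037, -0.3728]] in(side,rel) [[0.0392, 0.0687, np.float64(0.63)], [0.0547, -0.0179, np.float64(0.94)]]
shift cm [-28.49  24.84   0.13] |37.8| turn [-0.001  0.002  0.   ]; shift in turned axes [-28.48  24.84   0.12]
```

drive_tool(angular=[[0,0,0],[0,0,0],[0,0,0],[0,0,0],[0,0,0],[0,0,0],[0,0,0]], delta_pos=[[-4.2,1.2,-3],[-4.2,1.2,-3],[-4.2,1.2,-3],[-4.2,1.2,-3],[0,0,0],[0,0,0],[0,0,0]], gripper=[3,3,3,3,3,3,3])

```text
time_s: 47.9
tool_pos: [0.4914, -0.1601, 0.2049]
tool_rot: [-179.9, 0.0, 60.1]
force: [0.7, 1.3, -0.2]
grip_width: 0.03
grasp_force: 0.0
```

```bash
python3 - <<'E'
from h import *
st(); p=eyes.read_camera("wrist"); save(p,"w6.png",crop=(60,0,400,240),s=2.2); look()
E
```

```text
{'time_s': 47.9, 'qpos': [-46.618, 4.3494, 65.1476, 106.0419, -4.1425, 72.2673, -10.1391], 'tool_pos': [0.4914, -0.1601, 0.2049], 'tool_rot': [-179.9057, 0.0196, 60.1241], 'force': [0.6595, 1.2642, -0.1544], 'grip_width': 0.03, 'grasp_force': 0.0}
tin [ 0.4989 -0.0568] out [[0.6036, -0.3729]] in(side,rel) [[0.0441, 0.0666, np.float64(0.43)], [-0.0215, -0.0223, np.float64(2.89)], [0.0681, -0.0047, np.float64(0.62)]]
```

View pics/w6.png

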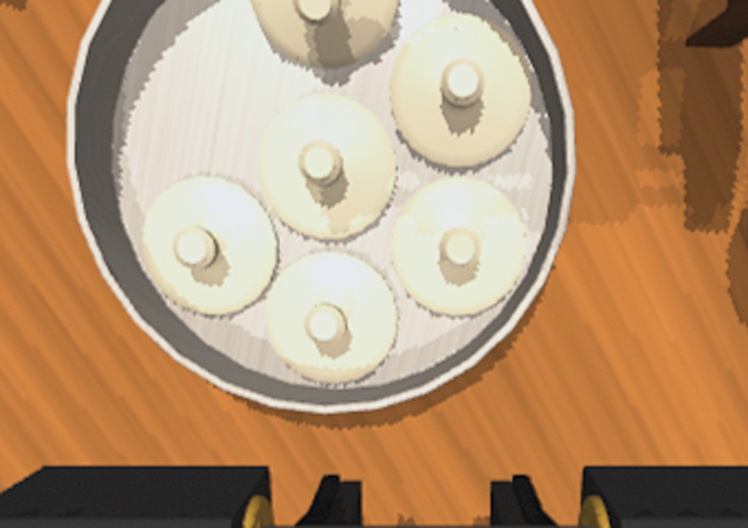

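drive_tool(angular=[[0,0,0],[0,0,-0.143],[0,0,-0.143],[0,0,-0.143],[0,0,-0.143],[0,0,-0.143],[0,0,-0.143],[0,0,-0.143],[0,0,-0.143],[0,0,-0.143],[0,0,-0.143],[0,0,-0.138],[0,0,0],[0,0,0]], delta_pos=[[0,0,-3],[0,0,-3],[0,0,-3],[0,0,0],[0,0,0],[0,0,0],[0,0,0],[0,0,0],[0,0,0],[0,0,0],[0,0,0],[0,0,0],[0,0,0],[0,0,0]], gripper=[3,3,3,3,3,3,3,3,3,3,3,3,3,3])

```text
time_s: 49.4
tool_pos: [0.4917, -0.1606, 0.2954]
tool_rot: [-180.0, -0.0, 149.8]
force: [0.3, -0.2, -1.0]
grip_width: 0.0299
grasp_force: 0.0
```

```bash
python3 - <<'E'
from h import *
st(); plan([.60,-.12,.295],150); 
E
```

```text
{'time_s': 49.4, 'qpos': [-50.9422, -1.8664, 65.7767, 98.2299, 1.7527, 82.5871, 74.3666], 'tool_pos': [0.4917, -0.1606, 0.2954], 'tool_rot': [-179.9526, -0.0364, 149.7711], 'force': [0.2776, -0.2089, -1.0071], 'grip_width': 0.0299, 'grasp_force': 0.0}
shift cm [-7.31  8.96  0.03] |11.6| turn [-0.001 -0.001 -0.004]; shift in turned axes [-7.35  8.93  0.04]
```

drive_tool(angular=[[0,0,0],[0,0,0],[0,0,0],[0,0,0],[0,0,0],[0,0,0]], delta_pos=[[-2.45,2.98,0],[-2.45,2.98,0],[-2.45,2.98,0],[0,0,0],[0,0,0],[0,0,0]], gripper=[3,3,3,3,3,3])

```text
time_s: 50.0
tool_pos: [0.5992, -0.1222, 0.2959]
tool_rot: [-180.0, -0.0, 149.7]
force: [-0.3, 0.3, -0.1]
grip_width: 0.0298
grasp_force: 0.0
```

```bash
python3 - <<'E'
from h import *
st(); p=eyes.read_camera("wrist"); save(p,"w7.png",crop=(90,0,430,240),s=2.2); look()
t=[.4985,-.0592]
for a in(0,60,120,180): print(a,((proj(p,[t[0]+.0665*np.cos(np.radians(a)),t[1]+.0665*np.sin(np.radians(a)),.01])-[90,0])*2.2).round())
plan([.6036,-.3729,.0905],150)
E
```

```text
{'time_s': 50.0, 'qpos': [-40.4652, 20.7096, 64.468, 85.4464, -18.6384, 85.5655, 83.7037], 'tool_pos': [0.5992, -0.1222, 0.2959], 'tool_rot': [-179.9696, -0.0174, 149.7194], 'force': [-0.3268, 0.3466, -0.1025], 'grip_width': 0.0298, 'grasp_force': 0.0}
tin [ 0.4987 -0.059 ] out [[0.6036, -0.3729]] in(side,rel) [[0.0387, 0.0686, np.float64(0.65)], [-0.0004, -0.0151, np.float64(3.89)]]
0 [427. 240.]
60 [488. 133.]
120 [430.  19.]
180 [307.  20.]
shift cm [-13.02 -21.47  20.57] |32.5| turn [ 0.002  0.    -0.005]; shift in turned axes [-12.93 -21.5   20.61]
```

View pics/w7.png

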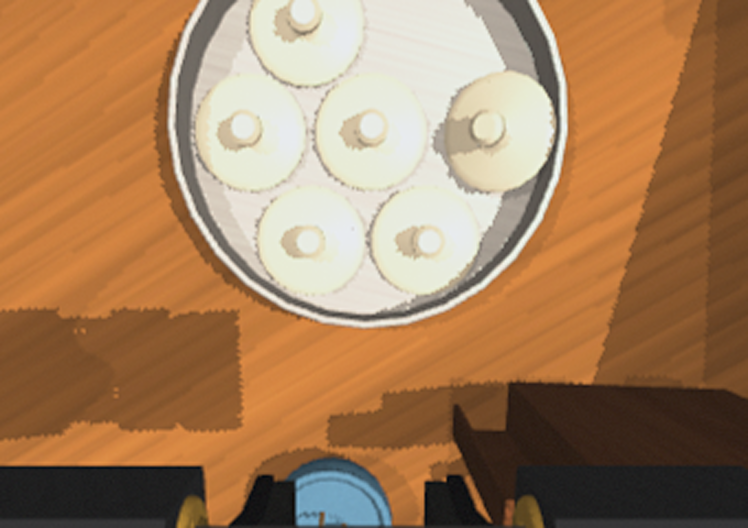

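The T60 lid (disc at (500,132), knob at (488,127)) sits about 5 mm too far out and leans on the wall. The other five lie flat. I'll re-grip that knob radially and shift the lid inward.

```bash
python3 - <<'E'
from h import *
p=eyes.read_camera("wrist"); k=ray(p,(488/2.2+90,127/2.2),.036); c=ray(p,(371/2.2+90,127/2.2),.035); print(k,c,np.linalg.norm((k-c)[:2]))
plan([*k[:2],.0925],150)
E
```

```text
[ 0.52989402 -0.0049969   0.036     ] [ 0.49892163 -0.05772532  0.035     ] 0.06115206502576752
shift cm [11.88  6.56 20.42] |24.5| turn [ 0.002  0.    -0.004]; shift in turned axes [11.85  6.65 20.41]
```

drive_tool(angular=[[0,0,-0.004],[0,0,0],[0,0,0],[0,0,0],[0,0,0],[0,0,0],[0,0,0],[0,0,0],[0,0,0],[0,0,0],[0,0,0],[0,0,0],[0,0,0],[0,0,0],[0,0,0],[0,0,0],[0,0,0]], delta_pos=[[3.95,2.3,0],[3.95,2.3,0],[3.95,2.3,0],[0,0,5],[0,0,5],[0,0,5],[0,0,5],[0,0,0],[0,0,0],[0,0,2.5],[0,0,2],[0,0,1.5],[0,0,0],[0,0,0],[0,0,0],[0,0,0],[0,0,0]], gripper=[3,3,3,3,3,3,3,3,3,3,3,3,3,1,1,1,1], squeeze=15)

```text
time_s: 51.85
tool_pos: [0.5332, -0.0019, 0.0372]
tool_rot: [179.9, 0.1, 150.1]
force: [-0.8, 1.8, 7.3]
grip_width: 0.0164
grasp_force: 15.0
```

```bash
python3 - <<'E'
from h import *
st(); look()
E
```

```text
{'time_s': 51.85, 'qpos': [-51.5488, 23.8104, 57.4762, 113.4785, -24.4473, 55.5803, 78.0521], 'tool_pos': [0.5332, -0.0019, 0.0372], 'tool_rot': [179.8853, 0.0942, 150.1139], 'force': [-0.83, 1.8221, 7.2999], 'grip_width': 0.0164, 'grasp_force': 15.0029}
tin [ 0.4986 -0.0599] out [[0.6036, -0.3729]] in(side,rel) [[0.0556, -0.0206, np.float64(1.18)], [-0.0653, -0.0008, np.float64(0.88)]]
```

drive_tool(angular=[[0,0,0],[0,0,0],[0,0,0],[0,0,0],[0,0,0],[0,0,0],[0,0,0],[0,0,0]], delta_pos=[[0,0,0],[0,0,-1.2],[0,-0.25,0],[0,0,0],[0,0,0],[0,0,0.5],[0,0,0.5],[0,0,0]], gripper=[1,1,1,1,1,1,1,1])

```text
time_s: 52.7
tool_pos: [0.5304, -0.0042, 0.0372]
tool_rot: [-180.0, -0.0, 150.1]
force: [0.9, 0.3, -0.5]
grip_width: 0.0163
grasp_force: 15.0
```

drive_tool(angular=[[0,0,0],[0,0,0],[0,0,0],[0,0,0],[0,0,0],[0,0,0],[0,0,0],[0,0,0],[0,0,0],[0,0,0],[0,0,0]], delta_pos=[[0,0,0],[0,0,0],[0,0,-4],[0,0,-4],[0,0,-4],[-2.9,-2.6,-4.5],[-2.9,-2.6,-4.5],[-2.9,-2.6,-4.5],[0,0,0],[0,0,0],[0,0,0]], gripper=[2.8,2.8,2.8,2.8,2.8,2.8,2.8,2.8,2.8,2.8,2.8])

```text
time_s: 53.8
tool_pos: [0.5607, -0.0963, 0.2701]
tool_rot: [-180.0, -0.1, 150.2]
force: [0.2, -0.1, 0.8]
grip_width: 0.028
grasp_force: 0.0
```

```bash
python3 - <<'E'
from h import *
st(); p=eyes.read_camera("wrist"); save(p,"w8.png",crop=(90,0,430,240),s=2.2); look()
t=[.4987,-.0592]
for a in(0,60,120,180): print(a,((proj(p,[t[0]+.0665*np.cos(np.radians(a)),t[1]+.0665*np.sin(np.radians(a)),.01])-[90,0])*2.2).round())
plan([.6036,-.3729,.0905],150)
E
```

```text
{'time_s': 53.8, 'qpos': [-49.4737, 13.7322, 66.5163, 93.8024, -12.7565, 80.9916, 78.6559], 'tool_pos': [0.5607, -0.0963, 0.2701], 'tool_rot': [-179.9909, -0.1301, 150.1677], 'force': [0.2232, -0.1087, 0.787], 'grip_width': 0.028, 'grasp_force': 0.0}
tin [ 0.4987 -0.059 ] out [[0.6037, -0.3728]] in(side,rel) [[0.0053, -0.0033, np.float64(4.88)]]
0 [424. 328.]
60 [488. 221.]
120 [429. 106.]
180 [301. 106.]
shift cm [-17.53 -21.9   17.9 ] |33.3| turn [-0.001 -0.003  0.004]; shift in turned axes [-17.57 -21.85  17.94]
```

View pics/w8.png

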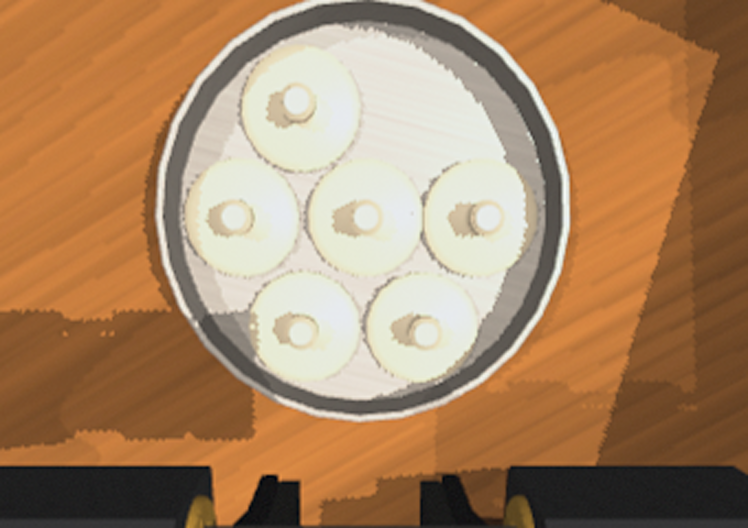

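All six lids in the tin now lie flat, and the free slot is at (425,105). Fetching the last lid.

drive_tool(angular=[[0,0,0.003],[0,0,0],[0,0,0],[0,0,0],[0,0,0],[0,0,0],[0,0,0],[0,0,0]], delta_pos=[[-2.93,-3.64,2.5],[-2.93,-3.64,2.5],[-2.93,-3.64,2.5],[-2.93,-3.64,2.5],[-2.93,-3.64,2.5],[-2.92,-3.65,2.5],[0,0,0],[0,0,0]], gripper=[4,4,4,4,4,4,4,4])

```text
time_s: 54.7
tool_pos: [0.6002, -0.3593, 0.1275]
tool_rot: [-180.0, -0.2, 149.8]
force: [0.3, 0.0, -0.1]
grip_width: 0.0399
grasp_force: 0.0
```

```bash
python3 - <<'E'
from h import *
st(); look(); plan([.6037,-.3728,.027],150)
E
```

```text
{'time_s': 54.7, 'qpos': [-8.2163, 38.5275, 55.4226, 84.0452, -32.0708, 74.5011, 109.8403], 'tool_pos': [0.6002, -0.3593, 0.1275], 'tool_rot': [-179.9579, -0.2186, 149.8098], 'force': [0.2602, 0.0014, -0.1195], 'grip_width': 0.0399, 'grasp_force': 0.0}
tin [ 0.501  -0.0595] out [[0.6037, -0.3721]] in(side,rel) [[0.0043, -0.0026, np.float64(4.93)]]
shift cm [-0.95 -1.22 10.17] |10.3| turn [ 0.001 -0.002 -0.001]; shift in turned axes [-0.93 -1.21 10.17]
```

drive_tool(angular=[[0,0,0],[0,0,0],[0,0,0],[0,0,0]], delta_pos=[[-0.93,-1.21,0],[0,0,3],[0,0,3],[0,0,0]], gripper=[4,4,4,4])

```text
time_s: 55.15
tool_pos: [0.6035, -0.3688, 0.0663]
tool_rot: [179.9, -0.4, 150.2]
force: [0.4, 1.0, -0.9]
grip_width: 0.04
grasp_force: 0.0
```

```bash
python3 - <<'E'
from h import *
st(); plan([.6037,-.3728,.027],150)
E
```

```text
{'time_s': 55.15, 'qpos': [-5.7084, 42.4399, 52.6886, 85.4915, -34.9487, 69.92, 112.2755], 'tool_pos': [0.6035, -0.3688, 0.0663], 'tool_rot': [179.8547, -0.3648, 150.1691], 'force': [0.358, 1.0374, -0.8907], 'grip_width': 0.04, 'grasp_force': 0.0}
shift cm [-0.24 -0.35  3.93] |3.9| turn [ 0.003 -0.006  0.003]; shift in turned axes [-0.22 -0.34  3.93]
```

drive_tool(angular=[[0,0,0],[0,0,0],[0,0,0],[0,0,0],[0,0,0],[0,0,0],[0,0,0],[0,0,0],[0,0,0],[0,0,0],[0,0,0]], delta_pos=[[-0.15,-0.25,1],[0,0,2],[0,0,0.95],[0,0,0],[0,0,0],[0,0,0],[0,0,0],[0,0,0],[0,0,0],[0,0,0],[0,0,0]], gripper=[4,4,4,4,4,1,1,1,1,1,1], squeeze=20)

```text
time_s: 56.25
tool_pos: [0.6042, -0.3768, 0.0308]
tool_rot: [180.0, 0.0, 149.9]
force: [0.2, 1.0, 2.7]
grip_width: 0.0159
grasp_force: 20.0
```

```bash
python3 - <<'E'
from h import *
st(); plan([.4657,-.002,.0905],150)
E
```

```text
{'time_s': 56.25, 'qpos': [-4.3698, 44.6944, 51.2546, 86.3869, -36.7066, 66.7423, 113.4961], 'tool_pos': [0.6042, -0.3768, 0.0308], 'tool_rot': [179.9637, 0.04, 149.9481], 'force': [0.1951, 0.991, 2.657], 'grip_width': 0.0159, 'grasp_force': 20.0004}
shift cm [30.75 25.51 -5.98] |40.4| turn [ 0.001  0.001 -0.001]; shift in turned axes [30.73 25.54 -5.97]
```

drive_tool(angular=[[0,0,0],[0,0,0],[0,0,0],[0,0,0],[0,0,0],[0,0,0],[0,0,0],[0,0,0],[0,0,0],[0,0,0],[0,0,0],[0,0,0],[0,0,0],[0,0,0],[0,0,0],[0,0,0]], delta_pos=[[0,0,-3],[0,0,-3.4],[3.05,2.55,0],[3.05,2.55,0],[3.05,2.55,0],[3.05,2.55,0],[3.05,2.55,0],[3.04,2.56,0],[3.04,2.56,0],[3.04,2.56,0],[3.04,2.55,0],[3.04,2.55,0],[0,0,0],[0,0,0],[0,0,0],[0,0,0]], gripper=[1,1,1,1,1,1,1,1,1,1,1,1,1,1,1,1])

```text
time_s: 57.85
tool_pos: [0.4684, -0.0054, 0.0944]
tool_rot: [-180.0, 0.1, 149.7]
force: [0.4, -0.3, -0.2]
grip_width: 0.0162
grasp_force: 20.0
```

```bash
python3 - <<'E'
from h import *
st(); look(); plan([.4681,-.0036,.0345],150)
E
```

```text
{'time_s': 57.85, 'qpos': [-67.6698, 5.4419, 68.4864, 119.4993, -5.8573, 58.6092, 63.534], 'tool_pos': [0.4684, -0.0054, 0.0944], 'tool_rot': [-179.9561, 0.0526, 149.7493], 'force': [0.4127, -0.3424, -0.1838], 'grip_width': 0.0162, 'grasp_force': 19.9994}Traceback (most recent call last):
  File "<stdin>", line 2, in <module>
  File "h.py", line 87, in look
    L=lids(p)[:,:2]; out=[l for l in L if np.hypot(*(l-t))>.1]
      ~~~~~~~^^^^^^
IndexError: too many indices for array: array is 1-dimensional, but 2 were indexed
```

drive_tool(angular=[[0,0,0],[0,0,0],[0,0,0],[0,0,0],[0,0,0],[0,0,0],[0,0,0]], delta_pos=[[0.12,0.08,1],[0,0,2],[0,0,1.5],[0,0,0.8],[0,0,0.4],[0,0,0.25],[0,0,0]], gripper=[1,1,1,1,1,1,1])

```text
time_s: 58.6
tool_pos: [0.4678, -0.0025, 0.035]
tool_rot: [180.0, 0.0, 149.9]
force: [-0.0, -0.1, -1.0]
grip_width: 0.0163
grasp_force: 20.0
```

drive_tool(angular=[[0,0,0],[0,0,0],[0,0,0],[0,0,0],[0,0,0],[0,0,0],[0,0,0],[0,0,0],[0,0,0],[0,0,0],[0,0,0],[0,0,0]], delta_pos=[[0,0,0],[0,0,0],[0,0,0],[0,0,-4],[0,0,-4],[0,0,-3],[-4,-1,-4],[-4,-1,-4],[-4,-1,-4],[0,0,0],[0,0,0],[0,0,0]], gripper=[2.8,2.8,2.8,2.8,2.8,2.8,2.8,2.8,2.8,2.8,2.8,2.8])

```text
time_s: 59.8
tool_pos: [0.5437, -0.0762, 0.2482]
tool_rot: [-180.0, -0.1, 150.0]
force: [-0.5, 0.2, 0.2]
grip_width: 0.0283
grasp_force: 0.0
```

```bash
python3 - <<'E'
from h import *
st(); p=eyes.read_camera("wrist"); save(p,"w9.png",crop=(90,0,430,240),s=2.2)
s=eyes.read_camera("side"); t=tinfit(s,tinmask(s,[.4994,-.057]),[.4994,-.057])[0]-B; print(t,w2c(t))
E
```

```text
{'time_s': 59.8, 'qpos': [-56.0081, 10.9546, 69.2825, 98.4114, -10.5052, 78.0049, 75.1328], 'tool_pos': [0.5437, -0.0762, 0.2482], 'tool_rot': [-179.9945, -0.1373, 149.9783], 'force': [-0.466, 0.2393, 0.157], 'grip_width': 0.0283, 'grasp_force': 0.0}
[ 0.49859723 -0.0591122 ] [-0.24597493 -0.02173371]
```

View pics/w9.png

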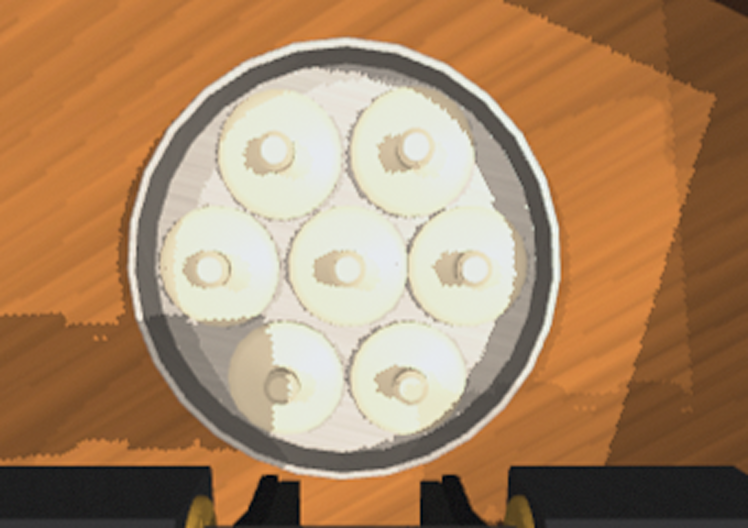

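All seven lids lie flat in the tin: the centre one at (347,267) and six close round it. Before pushing, I'll unwind joint 3, which is near its limit.

drive_tool(angular=[[0,0,0],[0,0,0],[0,0,0],[0,0,0],[0,0,0],[0,0,0],[0,0,0],[0,0,0],[0,0,0]], delta_pos=[[2.64,2.46,-0.9],[2.64,2.46,-0.9],[2.64,2.46,-0.9],[2.64,2.46,-0.9],[2.64,2.46,-0.9],[2.64,2.46,-0.9],[2.64,2.46,-0.9],[2.64,2.46,-0.9],[0,0,0]], gripper=[4,4,4,4,4,4,4,4,4])

```text
time_s: 60.8
tool_pos: [0.4573, 0.2059, 0.3214]
tool_rot: [179.9, -0.1, 150.6]
force: [-0.2, -0.3, -0.1]
grip_width: 0.0401
grasp_force: 0.0
```

```bash
python3 - <<'E'
from h import *
st(); plan([.40,.33,.32],60)
E
```

```text
{'time_s': 60.8, 'qpos': [-81.1478, -4.8799, 51.4814, 97.3929, 3.6863, 85.6234, 30.5666], 'tool_pos': [0.4573, 0.2059, 0.3214], 'tool_rot': [179.8968, -0.1022, 150.6138], 'force': [-0.1972, -0.277, -0.0866], 'grip_width': 0.0401, 'grasp_force': 0.0}
shift cm [11.08  8.    0.17] |13.7| turn [-0.    -0.003  1.582]; shift in turned axes [  7.88 -11.17   0.14]
```

drive_tool(angular=[[0,0,0],[0,0,0],[0,0,0],[0,0,0],[0,0,0],[0,0,0],[0,0,0],[0,0,0.149],[0,0,0.149],[0,0,0.149],[0,0,0.149],[0,0,0.149],[0,0,0.149],[0,0,0.149],[0,0,0.149],[0,0,0.149],[0,0,0.149],[0,0,0.149],[0,0,0.149]], delta_pos=[[3.93,1.76,0],[3.93,1.76,0],[3.93,1.76,0],[3.93,1.76,0],[3.93,1.76,0],[3.93,1.76,0],[3.93,1.76,0],[0,0,0],[0,0,0],[0,0,0],[0,0,0],[0,0,0],[0,0,0],[0,0,0],[0,0,0],[0,0,0],[0,0,0],[0,0,0],[0,0,0]], gripper=[4,4,4,4,4,4,4,8.7,8.7,8.7,8.7,8.7,8.7,8.7,8.7,8.7,8.7,8.7,8.7])

```text
time_s: 62.7
tool_pos: [0.2835, 0.4428, 0.3208]
tool_rot: [-180.0, 0.0, 47.2]
force: [-0.1, -0.3, -0.2]
grip_width: 0.087
grasp_force: 0.0
```

```bash
python3 - <<'E'
from h import *
st(); plan([.60,.40,.32],48.3);plan([*c2w(-.40,-.022),.20],48.3); print(c2w(-.40,-.022))
E
```

```text
{'time_s': 62.7, 'qpos': [-95.0068, 0.7863, 35.4367, 94.0406, -0.4781, 85.3592, -102.3222], 'tool_pos': [0.2835, 0.4428, 0.3208], 'tool_rot': [-179.9885, 0.0438, 47.2115], 'force': [-0.0682, -0.2732, -0.1716], 'grip_width': 0.087, 'grasp_force': 0.0}
shift cm [18.36 26.14  0.06] |31.9| turn [-0.     0.001 -0.019]; shift in turned axes [17.86 26.48  0.08]
shift cm [-37.61  50.21  12.1 ] |63.9| turn [-0.     0.001 -0.019]; shift in turned axes [-38.57  49.48  12.08]
[ 0.3963339  -0.17429034]
```

drive_tool(angular=[[0,0,-0.019],[0,0,0],[0,0,0],[0,0,0],[0,0,0],[0,0,0],[0,0,0],[0,0,0]], delta_pos=[[2.6,3.78,0],[2.56,3.78,0],[2.56,3.78,0],[2.56,3.78,0],[2.56,3.78,0],[2.56,3.78,0],[2.56,3.78,0],[0,0,0]], gripper=[8.7,8.7,8.7,8.7,8.7,8.7,8.7,8.7])

```text
time_s: 63.5
tool_pos: [0.6064, 0.3967, 0.3174]
tool_rot: [179.7, 0.3, 48.1]
force: [0.0, -0.9, -1.1]
grip_width: 0.087
grasp_force: 0.0
```

```bash
python3 - <<'E'
from h import *
st(); plan([.68,-.15,.32],48.3)
E
```

```text
{'time_s': 63.5, 'qpos': [-61.8265, 31.7627, 44.5135, 63.6605, -21.2529, 92.4895, -64.769], 'tool_pos': [0.6064, 0.3967, 0.3174], 'tool_rot': [179.681, 0.3147, 48.0759], 'force': [0.0203, -0.8555, -1.1129], 'grip_width': 0.087, 'grasp_force': 0.0}
shift cm [-35.75  42.     0.17] |55.2| turn [ 0.006  0.006 -0.004]; shift in turned axes [-35.92  41.86  -0.26]
```

drive_tool(angular=[[0,0,0],[0,0,0],[0,0,0],[0,0,0],[0,0,0],[0,0,0],[0,0,0],[0,0,0],[0,0,0],[0,0,0],[0,0,0],[0,0,0],[0,0,0]], delta_pos=[[-2.99,3.49,0],[-2.99,3.49,0],[-2.99,3.49,0],[-2.99,3.49,0],[-2.99,3.49,0],[-2.99,3.49,0],[-2.99,3.49,0],[-2.99,3.49,0],[-2.99,3.49,0],[-2.99,3.49,0],[-2.99,3.49,0],[-2.99,3.49,0],[0,0,0]], gripper=[8.7,8.7,8.7,8.7,8.7,8.7,8.7,8.7,8.7,8.7,8.7,8.7,8.7])

```text
time_s: 64.8
tool_pos: [0.675, -0.1531, 0.3213]
tool_rot: [179.9, 0.2, 47.9]
force: [-1.1, -1.6, 0.2]
grip_width: 0.0873
grasp_force: 0.0
```

```bash
python3 - <<'E'
from h import *
st(); s=eyes.read_camera("side"); t=tinfit(s,tinmask(s,[.4994,-.057]),[.4994,-.057])[0]-B; print(t,w2c(t)); plan([*c2w(-.375,-.022),.20],48.3)
E
```

```text
{'time_s': 64.8, 'qpos': [-22.7367, 28.8406, 51.8473, 69.6858, -22.0276, 91.3664, -17.3066], 'tool_pos': [0.675, -0.1531, 0.3213], 'tool_rot': [179.8752, 0.2451, 47.889], 'force': [-1.1112, -1.6267, 0.2408], 'grip_width': 0.0873, 'grasp_force': 0.0}
[ 0.49871437 -0.05898028] [-0.24579851 -0.02173341]
shift cm [-18.04 -19.13  12.15] |29.0| turn [ 0.     0.002 -0.003]; shift in turned axes [-18.01 -19.17  12.13]
```

drive_tool(angular=[[0,0,-0.003],[0,0,0],[0,0,0],[0,0,0],[0,0,0],[0,0,0],[0,0,0],[0,0,0],[0,0,0],[0,0,0]], delta_pos=[[-2.25,-2.4,1.5],[-2.25,-2.4,1.5],[-2.25,-2.4,1.5],[-2.25,-2.4,1.5],[-2.25,-2.4,1.5],[-2.25,-2.4,1.5],[-2.25,-2.39,1.5],[-2.25,-2.39,1.5],[0,0,0],[0,0,0]], gripper=[8.7,8.7,8.7,8.7,8.7,8.7,8.7,8.7,8.7,8.7])

```text
time_s: 65.85
tool_pos: [0.4148, -0.1507, 0.2011]
tool_rot: [-179.9, -0.2, 48.9]
force: [0.6, 0.1, -0.6]
grip_width: 0.0869
grasp_force: 0.0
```

```bash
python3 - <<'E'
from h import *
st(); plan([*c2w(-.375,-.022),.022],48.3)
E
```

```text
{'time_s': 65.85, 'qpos': [-41.7131, -13.7457, 52.29, 115.3687, 11.0838, 73.3834, -34.4789], 'tool_pos': [0.4148, -0.1507, 0.2011], 'tool_rot': [-179.9327, -0.2159, 48.9486], 'force': [0.5544, 0.0933, -0.6305], 'grip_width': 0.0869, 'grasp_force': 0.0}
shift cm [-0.56  0.2  17.9 ] |17.9| turn [-0.001 -0.004  0.011]; shift in turned axes [-0.49  0.19 17.91]
```

drive_tool(angular=[[0,0,0.011],[0,0,0],[0,0,0],[0,0,0],[0,0,0],[0,0,0],[0,0,0],[0,0,0]], delta_pos=[[-0.49,0.19,0],[0,0,4],[0,0,4],[0,0,4],[0,0,3],[0,0,2.5],[0,0,0],[0,0,0]], gripper=[8.7,8.7,8.7,8.7,8.7,8.7,8.7,8.7])

```text
time_s: 66.65
tool_pos: [0.4139, -0.1586, 0.0267]
tool_rot: [179.9, 0.2, 48.1]
force: [0.1, -0.3, 0.2]
grip_width: 0.0871
grasp_force: 0.0
```

```bash
python3 - <<'E'
from h import *
st(); o=telemetry.get_obs(); print(w2c(o["tool_pos"])); plan([*c2w(-.06,-.005),.022],48.3); plan([*c2w(-.35,-.022),.022],48.3)
E
```

```text
{'time_s': 66.65, 'qpos': [-40.4582, 10.4167, 62.0361, 125.7161, -11.7978, 49.9586, -13.0456], 'tool_pos': [0.4139, -0.1586, 0.0267], 'tool_rot': [179.9333, 0.1712, 48.1196], 'force': [0.136, -0.3288, 0.1616], 'grip_width': 0.0871, 'grasp_force': 0.0}
[-0.37659172 -0.02462409]
shift cm [31.65 -2.06  0.37] |31.7| turn [ 0.001  0.003 -0.003]; shift in turned axes [31.66 -1.96  0.47]
shift cm [ 2.66 -0.27  0.46] |2.7| turn [ 0.001  0.003 -0.003]; shift in turned axes [ 2.66 -0.26  0.47]
```

drive_tool(angular=[[0,0,0],[0,0,0],[0,0,0],[0,0,0],[0,0,0],[0,0,0],[0,0,0],[0,0,0],[0,0,0],[0,0,0]], delta_pos=[[1,-0.1,0.2],[1,-0.1,0],[1,-0.1,0],[1,-0.1,0],[1.5,-0.1,0],[1.5,-0.1,0],[1.5,-0.1,0],[1.5,-0.1,0],[1.5,-0.1,0],[1.5,-0.1,0]], gripper=[8.7,8.7,8.7,8.7,8.7,8.7,8.7,8.7,8.7,8.7])

```text
time_s: 67.65
tool_pos: [0.4922, -0.0561, 0.0251]
tool_rot: [180.0, 0.2, 48.1]
force: [-6.1, -8.0, 8.5]
grip_width: 0.0875
grasp_force: 5.3
```

```bash
python3 - <<'E'
from h import *
st(); o=telemetry.get_obs(); c=w2c(o["tool_pos"]); print(c)
for n in("side","scene"):
    s=eyes.read_camera(n); g=c2w(c[0]+.104,c[1]); t=tinfit(s,tinmask(s,g),g); print(n,w2c(t[0]-B),t[1].round(1))
E
```

```text
{'time_s': 67.65, 'qpos': [-45.6779, 18.5591, 55.2206, 118.7931, -19.1575, 52.0254, -21.7649], 'tool_pos': [0.4922, -0.0561, 0.0251], 'tool_rot': [179.9631, 0.1707, 48.0554], 'force': [-6.0749, -8.0104, 8.5029], 'grip_width': 0.0875, 'grasp_force': 5.2603}
[-0.24798621 -0.01501685]
side [-0.14487012 -0.01307093] [-0.6  0.1 -0.1 -0.3 -0.2 -0.1  0.1  0.3  0.2  0.4  0.4 -1.1 -1.2  0.7
  1.5 -0.5 -1.8 -1.6  0.1  0.6  0.7  0.6  0.2 -0.3]
scene [-0.1735261   0.05606169] [ 3.   0.8  0.4  0.2  0.5  2.2  5.5  9.   5.1  2.4  0.8  0.2  0.4  2.7
  4.6  6.   7.   9.  12.3 13.1 12.6 11.1  8.8  5.8]
```

drive_tool(angular=[[0,0,0],[0,0,0],[0,0,0],[0,0,0],[0,0,0],[0,0,0],[0,0,0],[0,0,0],[0,0,0],[0,0,0],[0,0,0],[0,0,0],[0,0,0]], delta_pos=[[1.5,-0.06,0],[1.5,-0.06,0],[1.5,-0.06,0],[1.5,-0.06,0],[1.5,-0.06,0],[1.5,-0.06,0],[1.5,-0.06,0],[1.5,-0.06,0],[1.5,-0.06,0],[1.5,-0.06,0],[1.5,-0.06,0],[1.5,-0.06,0],[0,0,0]], gripper=[8.7,8.7,8.7,8.7,8.7,8.7,8.7,8.7,8.7,8.7,8.7,8.7,8.7])

```text
time_s: 69.05
tool_pos: [0.6083, 0.0858, 0.0247]
tool_rot: [180.0, -0.0, 48.2]
force: [0.6, -0.4, -0.4]
grip_width: 0.0872
grasp_force: 0.3
```

```bash
python3 - <<'E'
from h import *
st(); o=telemetry.get_obs(); c=w2c(o["tool_pos"]); print(c)
E
```

```text
{'time_s': 69.05, 'qpos': [-47.7928, 32.0432, 47.4592, 102.0481, -27.4109, 58.0863, -31.559], 'tool_pos': [0.6083, 0.0858, 0.0247], 'tool_rot': [179.9529, -0.0383, 48.199], 'force': [0.567, -0.3933, -0.3877], 'grip_width': 0.0872, 'grasp_force': 0.287}
[-0.06476165 -0.00726579]
```

drive_tool(angular=[[0,0,0],[0,0,0],[0,0.128,0],[0,0.128,0],[0,0.128,0],[0,0.128,0],[0,0.128,0],[0,0.128,0],[0,0,0],[0,0,0]], delta_pos=[[-1.5,0,0],[-2,0,-0.4],[0,0,0],[0,0,0],[0,0,0],[0,0,0],[0,0,0],[0,0,0],[0,0,0],[0,0,0]], gripper=[8.7,8.7,8.7,8.7,8.7,8.7,8.7,8.7,8.7,8.7])

```text
time_s: 70.05
tool_pos: [0.5817, 0.0597, 0.0267]
tool_rot: [-179.3, -41.0, 47.8]
force: [0.9, -0.5, 0.2]
grip_width: 0.0868
grasp_force: 0.0
```

```bash
python3 - <<'E'
from h import *
st(); o=telemetry.get_obs(); c=w2c(o["tool_pos"]); print(c); print(R.from_euler('xyz',o["tool_rot"],degrees=True).as_matrix().round(3))
s=eyes.read_camera("side"); g=c2w(.04,-.007); t=tinfit(s,tinmask(s,g),g); print(w2c(t[0]-B),t[1].round(1))
plan([*c2w(.02,-.003),.027])
E
```

```text
{'time_s': 70.05, 'qpos': [-18.335, 18.0271, 32.5995, 127.2147, -78.0318, 45.3926, 31.9687], 'tool_pos': [0.5817, 0.0597, 0.0267], 'tool_rot': [-179.2977, -41.0294, 47.7991], 'force': [0.8946, -0.5349, 0.1585], 'grip_width': 0.0868, 'grasp_force': 0.0}
[-0.10204043 -0.00473385]
[[ 0.507  0.746  0.432]
 [ 0.559 -0.666  0.494]
 [ 0.656 -0.009 -0.754]]
[0.03630595 0.00227088] [ 4.3  7.3  9.2  5.4  2.1  0.  -0.2  0.1  1.3  1.1  0.3  0.2  0.9  2.6
  2.6  2.3  1.9  1.5  1.3  0.5 -0.  -0.   0.8  2.3]
shift cm [ 9.06 -0.15  7.97] |12.1|
```

drive_tool(angular=[[0,0,0],[0,0,0],[0,0,0],[0,0,0],[0,0,0],[0,0,0]], delta_pos=[[0.75,0,0.66],[0.75,0,0.66],[0.75,0,0.66],[0.75,0,0.66],[0.75,0,0.66],[0.75,0,0.66]], gripper=[8.7,8.7,8.7,8.7,8.7,8.7])

```text
time_s: 70.7
tool_pos: [0.6233, 0.1044, 0.0268]
tool_rot: [-179.6, -41.1, 48.0]
force: [-4.8, -6.2, 4.7]
grip_width: 0.0869
grasp_force: 3.5
```

```bash
python3 - <<'E'
from h import *
st(); o=telemetry.get_obs(); c=w2c(o["tool_pos"]); print(c); plan([*c2w(.02,-.003),.027])
E
```

```text
{'time_s': 70.7, 'qpos': [-21.7963, 20.8606, 30.0226, 123.0665, -80.5645, 42.4363, 28.0752], 'tool_pos': [0.6233, 0.1044, 0.0268], 'tool_rot': [-179.5767, -41.096, 48.0196], 'force': [-4.8119, -6.239, 4.6787], 'grip_width': 0.0869, 'grasp_force': 3.5287}
[-0.04094621 -0.0060856 ]
shift cm [ 4.6  -0.31  4.  ] |6.1|
```

drive_tool(angular=[[0,0,0],[0,0,0],[0,0,0],[0,0,0],[0,0,0],[0,0,0],[0,0,0],[0,0,0]], delta_pos=[[0.77,-0.05,0.67],[0.77,-0.05,0.67],[0.77,-0.05,0.67],[0.77,-0.05,0.67],[0.77,-0.05,0.67],[0.75,-0.05,0.65],[0,0,0],[0,0,0]], gripper=[8.7,8.7,8.7,8.7,8.7,8.7,8.7,8.7])

```text
time_s: 71.5
tool_pos: [0.6609, 0.1537, 0.0271]
tool_rot: [-179.5, -41.2, 48.1]
force: [0.0, 0.0, -0.2]
grip_width: 0.0869
grasp_force: 0.2
```

```bash
python3 - <<'E'
from h import *
st(); o=telemetry.get_obs(); c=w2c(o["tool_pos"]); print(c)
p=eyes.read_camera("wrist"); 
print([w2c(ray(p,r["centre"],.02)) for r in models.search_frame(p,"tin_centre")][:1])
E
```

```text
{'time_s': 71.5, 'qpos': [-24.9929, 23.822, 27.707, 118.4922, -81.9424, 39.8002, 23.5467], 'tool_pos': [0.6609, 0.1537, 0.0271], 'tool_rot': [-179.4688, -41.1827, 48.1137], 'force': [0.0304, 0.0054, -0.2444], 'grip_width': 0.0869, 'grasp_force': 0.1845}
[ 0.02092124 -0.00133489]
[array([ 0.10152331, -0.02282894])]
```

drive_tool(angular=[[0,0,0],[0,0,0],[0,0,0],[0,0,0],[0,-0.128,0],[0,-0.128,0],[0,-0.128,0],[0,-0.128,0],[0,-0.128,0],[0,-0.08,0],[0,0,0],[0,0,0]], delta_pos=[[-1.5,0,-1.3],[-2.2,0,-1.95],[-2.2,0,-1.95],[-2.2,0,-1.95],[0,0,0],[0,0,0],[0,0,0],[0,0,0],[0,0,0],[0,0,0],[0,0,0],[0,0,0]], gripper=[8.7,8.7,8.7,8.7,8.7,8.7,8.7,8.7,8.7,8.7,8.7,8.7])

```text
time_s: 72.8
tool_pos: [0.586, 0.0729, 0.0255]
tool_rot: [-179.0, -3.1, 48.6]
force: [-0.5, -0.6, 0.4]
grip_width: 0.0873
grasp_force: 0.0
```

```bash
python3 - <<'E'
from h import *
st(); g=c2w(.132,-.002)
for n in("side","scene","wrist"):
    s=eyes.read_camera(n)
    for r in models.cut_out(s,"tin_centre")[:2]: v,u=np.nonzero(r["pixels"]); print(n,r["p"],w2c(ray(s,r["centre"],.02)),r["pixels"].sum(),u.min(),u.max(),v.min(),v.max())
    print("pred",[proj(s,[*(c2w(.132+a,-.002+b)),.04]).round().tolist() for a,b in((-.104,0),(.104,0),(0,.104),(0,-.104))])
    if n=="side": a=s["pixels"][80:200,225:355,::-1].copy()
    if n=="scene": b=s["pixels"][160:280,295:425,::-1].copy()
    if n=="wrist": w=s["pixels"][:220,:,::-1].copy()
def ov(im,s,o):
    pass
x=np.hstack([cv2.resize(a,(390,360),interpolation=2),cv2.resize(b,(390,360),interpolation=2)]); w=cv2.resize(w,(780,335))[:240]
cv2.imwrite("pics/fin.png",np.vstack([x,w]))
E
```

```text
{'time_s': 72.8, 'qpos': [-44.2597, 26.596, 43.9384, 106.8689, -25.9972, 54.6455, -29.6632], 'tool_pos': [0.586, 0.0729, 0.0255], 'tool_rot': [-179.0373, -3.0712, 48.5945], 'force': [-0.5454, -0.6105, 0.4158], 'grip_width': 0.0873, 'grasp_force': 0.0}
side 0.56 [0.05247126 0.04747102] 146 269 291 137 168
pred [[279.0, 160.0], [307.0, 136.0], [274.0, 138.0], [314.0, 157.0]]
pred [[324.0, 221.0], [377.0, 245.0], [361.0, 216.0], [338.0, 251.0]]
pred [[262.0, -46.0], [268.0, -976.0], [-67.0, -414.0], [605.0, -428.0]]
```

View pics/fin.png

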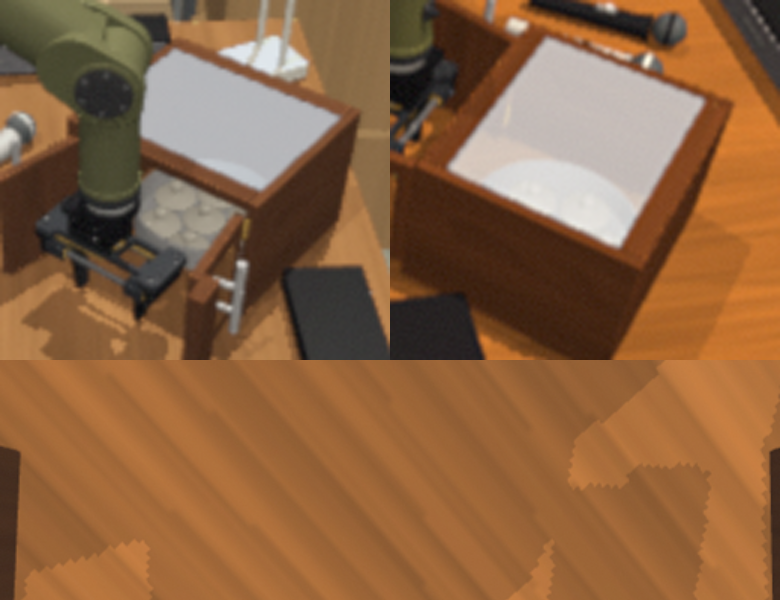

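```bash
python3 - <<'E'
from h import *
s=eyes.read_camera("scene"); im=cv2.GaussianBlur(s["pixels"],(3,3),0).astype(int)
for ang in(180,150,120,90,60,30):
    d=np.array([np.cos(np.radians(ang)),np.sin(np.radians(ang))]); v=[]
    for r in np.arange(.08,.131,.004):
        u=proj(s,[*c2w(*(np.array([.132,-.002])+r*d)),.04]); q=np.round(u).astype(int); v.append(int(im[q[1],q[0],0]-0*im[q[1],q[0],2]))
    print(ang,v)
E
```

```text
180 [163, 175, 158, 171, 156, 175, 166, 154, 171, 160, 175, 162, 174]
150 [218, 218, 218, 218, 218, 217, 216, 214, 214, 214, 214, 214, 214]
120 [219, 220, 220, 220, 219, 217, 212, 205, 205, 199, 198, 198, 197]
90 [218, 218, 218, 217, 215, 205, 205, 199, 196, 196, 195, 195, 195]
60 [212, 213, 212, 212, 213, 212, 209, 201, 201, 200, 196, 196, 196]
30 [213, 208, 198, 179, 135, 129, 129, 129, 129, 129, 130, 132, 127]
```

The tin stands in the cupboard with its rim edges where they were predicted (axis about 0.13 behind the front plane), and the lids look flat in the side crop around (185,210). Next, shut the left leaf.

drive_tool(angular=[[0,-0.054,0],[0,0,0],[0,0,0],[0,0,0],[0,0,0],[0,0,0],[0,0,-0.135],[0,0,-0.135],[0,0,-0.135],[0,0,-0.135],[0,0,-0.135],[0,0,-0.135],[0,0,-0.135],[0,0,-0.135],[0,0,-0.135],[0,0,-0.135],[0,0,0],[0,0,0]], delta_pos=[[0,0,0],[0,0,-5],[0,0,-5],[0,0,-5],[0,0,-5],[0,0,-5],[0,0,0],[0,0,0],[0,0,0],[0,0,0],[0,0,0],[0,0,0],[0,0,0],[0,0,0],[0,0,0],[0,0,0],[0,0,0],[0,0,0]], gripper=[4.5,4.5,4.5,4.5,4.5,4.5,4.5,4.5,4.5,4.5,4.5,4.5,4.5,4.5,4.5,4.5,4.5,4.5])

```text
time_s: 74.95
tool_pos: [0.59, 0.0709, 0.2761]
tool_rot: [-179.8, -0.9, 125.8]
force: [0.1, -0.3, 0.0]
grip_width: 0.0449
grasp_force: 0.0
```

```bash
python3 - <<'E'
from h import *
st()
for th in(1.7,1.75,1.8,1.85): print(th,arc('p',th))
plan([.467,.213,.28],126.1)
E
```

```text
{'time_s': 74.95, 'qpos': [-43.3356, 12.8789, 40.7856, 88.8247, -9.1015, 82.1083, 33.8832], 'tool_pos': [0.59, 0.0709, 0.2761], 'tool_rot': [-179.8001, -0.8902, 125.7932], 'force': [0.1486, -0.2759, 0.0156], 'grip_width': 0.0449, 'grasp_force': 0.0}
1.7 [0.4678562  0.20680351]
1.75 [0.46688737 0.21073326]
1.8 [0.46611616 0.21470653]
1.85 [0.4655445  0.21871337]
shift cm [18.73 -1.66 -0.09] |18.8| turn [-0.003 -0.016 -0.005]; shift in turned axes [18.73 -1.56 -0.39]
```

drive_tool(angular=[[-0.003,-0.016,-0.005],[0,0,0],[0,0,0],[0,0,0],[0,0,0],[0,0,0],[0,0,0]], delta_pos=[[0,0,0],[4.71,-0.39,0],[4.71,-0.39,0],[4.71,-0.39,0],[4.71,-0.39,0],[0,0,0],[0,0,0]], gripper=[4.5,4.5,4.5,4.5,4.5,4.5,4.5])

```text
time_s: 75.65
tool_pos: [0.4653, 0.2149, 0.2761]
tool_rot: [180.0, 0.1, 126.4]
force: [-0.1, -1.3, 0.6]
grip_width: 0.0454
grasp_force: 0.0
```

```bash
python3 - <<'E'
from h import *
st(); plan([.4663,.214,.159],126.1)
E
```

```text
{'time_s': 75.65, 'qpos': [-59.6964, -0.319, 32.0315, 99.9687, 0.2326, 80.2885, 8.7362], 'tool_pos': [0.4653, 0.2149, 0.2761], 'tool_rot': [179.996, 0.0614, 126.4407], 'force': [-0.116, -1.3435, 0.6009], 'grip_width': 0.0454, 'grasp_force': 0.0}
shift cm [-0.12  0.02 11.71] |11.7| turn [0.    0.001 0.006]; shift in turned axes [-0.13  0.02 11.71]
```

drive_tool(angular=[[0,0,0],[0,0,0],[0,0,0],[0,0,0],[0,0,0],[0,0,0],[0,0,0],[0,0,0],[0,0,0],[0,0,0],[0,0,0],[0,0,0],[0,0,-0.14],[0,0,-0.14],[0,0,0]], delta_pos=[[0,0,4],[0,0,4],[0,0,3.7],[0,0,0],[0,0,0],[0,0,0],[0,0,0],[0,0,0],[0,0,0],[0,0,0],[0,0,0],[0,0,0],[-1.05,-0.42,0],[-1.05,-0.42,0],[0,0,0]], gripper=[4.5,4.5,4.5,4.5,0.5,0.5,0.5,0.5,0.5,0.5,0.5,0.5,0.5,0.5,0.5], squeeze=12)

```text
time_s: 77.15
tool_pos: [0.4749, 0.1917, 0.1598]
tool_rot: [179.9, 0.1, 142.3]
force: [4.3, 1.9, 4.3]
grip_width: 0.0115
grasp_force: 12.0
```

```bash
python3 - <<'E'
from h import *
st(); print(arc('p',1.51))
E
```

```text
{'time_s': 77.15, 'qpos': [-56.421, 4.4967, 33.0517, 109.4105, -2.6012, 66.6642, 29.8271], 'tool_pos': [0.4749, 0.1917, 0.1598], 'tool_rot': [179.8764, 0.1391, 142.2534], 'force': [4.3208, 1.9325, 4.3227], 'grip_width': 0.0115, 'grasp_force': 11.9974}
[0.47329132 0.19243869]
```

Tracking well; continue the closing arc.

drive_tool(angular=[[0,0,-0.14],[0,0,-0.14],[0,0,-0.14],[0,0,-0.14],[0,0,-0.14],[0,0,-0.14],[0,0,-0.14],[0,0,-0.14],[0,0,0],[0,0,0]], delta_pos=[[-1.05,-0.42,0],[-1.05,-0.42,0],[-1.05,-0.42,0],[-1.05,-0.42,0],[-1.05,-0.42,0],[-1.05,-0.42,0],[-1.05,-0.42,0],[-1.05,-0.42,0],[0,0,0],[0,0,0]], gripper=[0.5,0.5,0.5,0.5,0.5,0.5,0.5,0.5,0.5,0.5])

```text
time_s: 78.15
tool_pos: [0.5471, 0.1483, 0.1598]
tool_rot: [-180.0, 0.0, -153.8]
force: [0.6, 0.3, 6.2]
grip_width: 0.0114
grasp_force: 12.0
```

```bash
python3 - <<'E'
from h import *
st()
for th in(.3,.35,.4): print(th,arc('p',th))
plan([*arc('p',0),.1598],228.3)
E
```

```text
{'time_s': 78.15, 'qpos': [-45.9507, 12.0937, 31.856, 101.9944, -6.8253, 67.7863, 104.1645], 'tool_pos': [0.5471, 0.1483, 0.1598], 'tool_rot': [-179.9591, 0.04, -153.7528], 'force': [0.6123, 0.3479, 6.1557], 'grip_width': 0.0114, 'grasp_force': 12.0006}
0.3 [0.55370391 0.14755623]
0.35 [0.54966667 0.14726943]
0.4 [0.54562014 0.14718476]
shift cm [-2.92 -0.87  0.  ] |3.1| turn [-0.001  0.001 -0.385]; shift in turned axes [-2.38 -1.9   0.  ]
```

drive_tool(angular=[[0,0,-0.14],[0,0,-0.14],[0,0,-0.105],[0,0,0],[0,0,0],[0,0,0]], delta_pos=[[-1.05,-0.42,0],[-1.05,-0.42,0],[-0.8,-0.32,0],[-0.1,0,0],[0,0,0],[0,0,0]], gripper=[0.5,0.5,0.5,0.5,0.5,0.5])

```text
time_s: 78.75
tool_pos: [0.5774, 0.1543, 0.1598]
tool_rot: [-180.0, -0.1, -131.7]
force: [0.7, -1.6, 7.3]
grip_width: 0.0117
grasp_force: 12.0
```

```bash
python3 - <<'E'
from h import *
st(); o=telemetry.get_obs(); print(w2c(o["tool_pos"]),w2c(arc('p',0)))
E
```

```text
{'time_s': 78.75, 'qpos': [-42.2108, 15.9327, 29.19, 97.4985, -8.1532, 68.7599, 127.2942], 'tool_pos': [0.5774, 0.1543, 0.1598], 'tool_rot': [-179.9501, -0.1005, -131.7179], 'force': [0.6841, -1.6493, 7.3128], 'grip_width': 0.0117, 'grasp_force': 11.9995}
[-0.03421355  0.06141612] [-0.035  0.061]
```

drive_tool(angular=[[0,0,0],[0,0,0],[0,0,0],[0,0,0],[0,0,0],[0,0,0],[0,0,0],[0,0,0.137],[0,0,0.137],[0,0,0.137],[0,0,0.137],[0,0,0.137],[0,0,0.137],[0,0,0.137],[0,0,0.137],[0,0,0.137],[0,0,0.137],[0,0,0]], delta_pos=[[-0.1,0,0],[0,0,0],[0,0,0],[0,0,0],[0,0,-4],[0,0,-4],[0,0,-4],[0,0,0],[0,0,0],[0,0,0],[0,0,0],[0,0,0],[0,0,0],[0,0,0],[0,0,0],[0,0,0],[0,0,0],[0,0,0]], gripper=[0.5,4,4,4,4,4,4,4.5,4.5,4.5,4.5,4.5,4.5,4.5,4.5,4.5,4.5,4.5])

```text
time_s: 80.55
tool_pos: [0.5776, 0.1561, 0.2784]
tool_rot: [-179.9, -0.0, 150.0]
force: [0.5, -0.1, -1.4]
grip_width: 0.0449
grasp_force: 0.0
```

```bash
python3 - <<'E'
from h import *
st(); plan([.7306,-.0482,.28],150); print(arc('a',1.78),arc('a',1.75))
s=eyes.read_camera("side"); print([(r["p"],np.round(r["centre"],1)) for r in models.search_frame(s,"passive_handle")],proj(s,[*arc('p',0),.123]),proj(s,[*arc('p',.1),.123]),[(r["p"],np.round(r["centre"],1)) for r in models.search_frame(s,"active_handle")],proj(s,[*arc('a',1.78),.123]))
E
```

```text
{'time_s': 80.55, 'qpos': [-50.2053, 12.686, 38.5789, 88.4175, -7.8887, 81.7776, 48.859], 'tool_pos': [0.5776, 0.1561, 0.2784], 'tool_rot': [-179.8873, -0.0288, 150.025], 'force': [0.5189, -0.1234, -1.3849], 'grip_width': 0.0449, 'grasp_force': 0.0}
shift cm [-23.46 -10.05  -0.15] |25.5| turn [-0.002 -0.001  0.   ]; shift in turned axes [-23.46 -10.04  -0.16]
[ 0.73035082 -0.04826095] [ 0.72741473 -0.04774591]
[(0.76, array([264.1, 144. ]))] [258.08483185 145.51139567] [256.20426645 146.02079259] [(0.82, array([295.7, 180.9]))] [304.40099148 179.32478732]
```

drive_tool(angular=[[0,0,0],[0,0,0],[0,0,0],[0,0,0],[0,0,0],[0,0,0],[0,0,0],[0,0,0],[0,0,0]], delta_pos=[[-3.91,-1.68,0],[-3.91,-1.68,0],[-3.91,-1.67,0],[-3.91,-1.67,0],[-3.91,-1.67,0],[-3.91,-1.67,0],[0,0,0],[0,0,0],[0,0,0]], gripper=[4.5,4.5,4.5,4.5,4.5,4.5,4.5,4.5,4.5])

```text
time_s: 81.6
tool_pos: [0.7313, -0.0467, 0.2791]
tool_rot: [180.0, -0.0, 150.2]
force: [-0.4, 1.1, 0.9]
grip_width: 0.0453
grasp_force: 0.0
```

```bash
python3 - <<'E'
from h import *
st(); plan([.7304,-.0482,.159],150)
E
```

```text
{'time_s': 81.6, 'qpos': [-23.4809, 32.3298, 41.3632, 66.3527, -20.7211, 88.3836, 73.9994], 'tool_pos': [0.7313, -0.0467, 0.2791], 'tool_rot': [179.9928, -0.0343, 150.2084], 'force': [-0.3879, 1.0612, 0.8583], 'grip_width': 0.0453, 'grasp_force': 0.0}
shift cm [-1.000e-02 -1.700e-01  1.201e+01] |12.0| turn [ 0.    -0.001  0.004]; shift in turned axes [ 0.   -0.17 12.01]
```

drive_tool(angular=[[0,0,0],[0,0,0],[0,0,0],[0,0,0],[0,0,0],[0,0,0],[0,0,0],[0,0,0],[0,0,0],[0,0,0],[0,0,0],[0,0,0],[0,0,0.14],[0,0,0.14],[0,0,0.14],[0,0,0.14],[0,0,0]], delta_pos=[[0,-0.17,4],[0,0,4],[0,0,4],[0,0,0],[0,0,0],[0,0,0],[0,0,0],[0,0,0],[0,0,0],[0,0,0],[0,0,0],[0,0,0],[1.33,-0.4,0],[1.33,-0.4,0],[1.33,-0.4,0],[1.33,-0.4,0],[0,0,0]], gripper=[4.5,4.5,4.5,4.5,0.5,0.5,0.5,0.5,0.5,0.5,0.5,0.5,0.5,0.5,0.5,0.5,0.5], squeeze=12)

```text
time_s: 83.3
tool_pos: [0.6814, -0.0242, 0.1606]
tool_rot: [179.9, 0.0, 118.0]
force: [1.7, 2.4, 5.7]
grip_width: 0.0115
grasp_force: 12.0
```

```bash
python3 - <<'E'
from h import *
st(); print(arc('a',1.22),arc('a',1.26))
E
```

```text
{'time_s': 83.3, 'qpos': [-34.0284, 30.8616, 47.6986, 85.2202, -23.3083, 74.0713, 43.9862], 'tool_pos': [0.6814, -0.0242, 0.1606], 'tool_rot': [179.8609, 0.0212, 117.9923], 'force': [1.6794, 2.4231, 5.7192], 'grip_width': 0.0115, 'grasp_force': 11.997}
[ 0.68062868 -0.02493468] [ 0.68367197 -0.02749099]
```

drive_tool(angular=[[0,0,0.14],[0,0,0.14],[0,0,0.14],[0,0,0.14],[0,0,0.14],[0,0,0.14],[0,0,0],[0,0,0]], delta_pos=[[1.33,-0.4,0],[1.33,-0.4,0],[1.33,-0.4,0],[1.33,-0.4,0],[1.33,-0.4,0],[1.33,-0.4,0],[0,0,0],[0,0,0]], gripper=[0.5,0.5,0.5,0.5,0.5,0.5,0.5,0.5])

```text
time_s: 84.1
tool_pos: [0.6481, 0.0471, 0.1605]
tool_rot: [179.8, 0.1, 70.0]
force: [0.3, 1.7, 6.5]
grip_width: 0.0114
grasp_force: 12.0
```

```bash
python3 - <<'E'
from h import *
st()
for th in(.34,.38,.42): print(th,arc('a',th))
plan([*arc('a',0),.1606],48.3)
E
```

```text
{'time_s': 84.1, 'qpos': [-49.3108, 30.8449, 58.7044, 90.5103, -27.0234, 73.9541, -6.6991], 'tool_pos': [0.6481, 0.0471, 0.1605], 'tool_rot': [179.847, 0.0562, 69.9526], 'force': [0.3257, 1.6696, 6.4802], 'grip_width': 0.0114, 'grasp_force': 11.9996}
0.34 [0.64672006 0.05262655]
0.38 [0.64668884 0.04865222]
0.42 [0.64681659 0.04467981]
shift cm [ 3.8  -0.83 -0.01] |3.9| turn [0.003 0.    0.378]; shift in turned axes [ 3.22 -2.17 -0.01]
```

drive_tool(angular=[[0,0,0.14],[0,0,0.14],[0,0,0.1],[0,0,0],[0,0,0],[0,0,0]], delta_pos=[[1.33,-0.4,0],[1.33,-0.4,0],[1.0,-0.3,0],[0.15,0,0],[0,0,0],[0,0,0]], gripper=[0.5,0.5,0.5,0.5,0.5,0.5])

```text
time_s: 84.7
tool_pos: [0.6543, 0.0843, 0.1604]
tool_rot: [-180.0, 0.2, 48.1]
force: [-4.4, -0.4, 9.8]
grip_width: 0.0116
grasp_force: 12.0
```

```bash
python3 - <<'E'
from h import *
st(); o=telemetry.get_obs(); print(w2c(o["tool_pos"]),w2c(arc('a',0)),w2c([.6542,.0859]))
E
```

```text
{'time_s': 84.7, 'qpos': [-53.454, 34.5425, 62.5273, 88.772, -31.1124, 75.9872, -29.2497], 'tool_pos': [0.6543, 0.0843, 0.1604], 'tool_rot': [-179.975, 0.1642, 48.0824], 'force': [-4.4104, -0.3623, 9.7809], 'grip_width': 0.0116, 'grasp_force': 12.0}
[-0.03532359 -0.04264592] [-0.035 -0.041] [-0.0341916  -0.04144616]
```

drive_tool(angular=[[0,0,0],[0,0,0],[0,0,0],[0,0,0],[0,0,0],[0,0,0],[0,0,0],[0,0,0],[0,0,0],[0,0,0],[0,0,0]], delta_pos=[[0.1,0,0],[0,0,0],[0,0,0],[0,0,0],[0,0,0],[0,0,-4],[0,0,-5],[0,0,-5],[0,0,0],[0,0,0],[0,0,0]], gripper=[0.5,0.5,4,4,4,4,4,4,4,4,4])

```text
time_s: 85.8
tool_pos: [0.6552, 0.0865, 0.2975]
tool_rot: [-179.9, 0.1, 48.1]
force: [-0.4, 0.3, 0.1]
grip_width: 0.04
grasp_force: 0.0
```

```bash
python3 - <<'E'
from h import *
st(); p=eyes.read_camera("wrist"); hsv=cv2.cvtColor(p["pixels"],cv2.COLOR_RGB2HSV)
m=((hsv[:,:,1]<40)&(hsv[:,:,2]>225)).astype(np.uint8)
n,l,s,c=cv2.connectedComponentsWithStats(m)
for nm in "ap":
    q=proj(p,[*arc(nm,0),.178]); q2=proj(p,[*arc(nm,.1),.178]); print(nm,q.round(1),"at .1:",q2.round(1),[c[i].round(1).tolist()+[int(s[i,4])] for i in range(1,n) if 15<s[i,4]<600 and np.hypot(*(c[i]-q))<25])
sc=eyes.read_camera("scene"); sd=eyes.read_camera("side")
for k,v in(("scene",sc),("side",sd)):
    print(k,[(r["p"],ray(v,r["centre"],.025)[:2].round(3)) for t in("incense_pot","mic_silver") for r in models.search_frame(v,t)[:1]])
E
```

```text
{'time_s': 85.8, 'qpos': [-53.5131, 29.8581, 65.4159, 77.5518, -26.8326, 89.2473, -32.7848], 'tool_pos': [0.6552, 0.0865, 0.2975], 'tool_rot': [-179.9438, 0.1425, 48.097], 'force': [-0.3664, 0.2749, 0.1309], 'grip_width': 0.04, 'grasp_force': 0.0}
a [253.4 186.8] at .1: [258.2 197.4] [[254.5, 166.5, 30], [254.4, 185.8, 139]]
p [130.1 187.4] at .1: [126.3 195.7] [[141.9, 167.0, 25], [128.8, 186.4, 137]]
scene [(0.72, array([ 0.667, -0.196])), (0.42, array([0.439, 0.452]))]
side [(0.69, array([ 0.684, -0.178])), (0.54, array([0.439, 0.39 ]))]
```

```bash
python3 -c "
from h import *
print(env.sign_off())"
```

```text
the job is handed in; nothing more can be done
None
```

The job is handed in (no verdict came back): all seven lids lie knob up in one layer in the tin, the tin stands inside the cupboard about 130 mm behind the front plane, and both leaves are shut, left one first. My last camera check put both handle bars back where they started, and the microphone and incense pot still where they were.

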